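# Return a borrowed paddle through the shuttered slot

## Robot

A 7-joint arm with a two-finger parallel gripper is mounted at the origin on the work surface. World frame = base frame: x ahead of the robot, y to its left, z up, the work surface at z = 0. Lengths are in m, angles in rad, forces in N, time in s.
With the tool pointing down it reaches from about 0.425 to 0.825 m from the base axis. Payload 3.6 kg.
Tool frame: the origin (TCP) lies midway between the tips of the shut fingers; the grasp point (between the pads) lies 19 mm behind it; x points along the fingers, z is the direction in which the jaws open and shut, and the axes are right-handed (so a half turn about x gives the same grasp; the last joint's range is limited). The gripper opens to 93 mm and grips with 3 to 60 N. Pads are 15 mm wide; open, the fingers measure 128 mm over their backs; the gripper's body (75 mm by 188 mm) begins 65 mm behind the grasp point.
Start: joints at [1.312, 0.615, -0.013, 1.423, 0.008, 1.103, -0.04], TCP at [0.15, -0.632, 0.219] pointing down, gripper open.
Joint ranges: [-3.12, 3.12], [-0.3, 2.06], [-1.34, 1.32], [0.26, 2.42], [-1.36, 4.5], [0.01, 1.98], [-2.84, 2.84]. Speed limits (rad/s): [2.79, 2.79, 3.14, 3.14, 3.14, 3.14, 3.14].

## Interface

Orientations are given as a unit quaternion [w, x, y, z].
In Python, from rig import r gives the robot as it stands.
- The arm moves only by the tool jog_arm, never from a script. Its argument "deltas" is a list of rows, each a list of 7 numbers: the opening, from 0 (shut) to 1 (fully open), then the shift along the tool's x, y, z in m, then the turn, a rotation vector about the tool's x, y, z in rad. A call has 1 to 12 rows; each row shifts and turns the pose as measured when the row begins, along the tool's axes as they then stand; what a row does not reach is not made up. A row lasts 1/10 s, in which the tool goes at most 50 mm and 8.59 degrees, less where a joint would pass 70% of its speed; a pose out of reach is approached as far as the arm can. A call is refused whole if a number of a shift passes 0.05 or a number of a turn 0.15, either way. A call with a gripper value outside its range is refused whole. The fingers move at their own pace and stop on an object; "newtons" is the grip in N (left out, the last holds). Time passes only in rows, so rows that do not move let the fingers close. It gives the time, the measured TCP pose, the force and the opening at its end, in the units of the state.
- r.get_state(): the state, without advancing time (a new reading comes with each control period).
- r.camera(name): name is "scene" or "top" or "wrist"; returns the picture (420x560x3 uint8, blue, green, red); there is no depth.
- r.get_calibration(name): a dict with "mtx" (3x3 intrinsics, pixels), "k1" (the pictures are not rectified: a ray, as slopes to the right and down, at radius r is drawn at 1 + k1 r^2 times it, then the intrinsics apply), "rvec" (rotation vector, rad) and "tvec" (3), from world to camera coordinates, as OpenCV has them; the wrist camera has in their place "hand_eye" (4x4, takes a point from camera to tool coordinates, whose origin is the TCP and whose axes are the tool frame's). Camera axes: x right, y down, z forward; pixel columns grow to the right and rows downward; lengths in m; the calibration is good to about 2 mm. A picture is of the moment at which its call begins: read the wrist's pose just before it. get_calibration takes no time and is no camera call.
- r.sign_off(): hands the job in, once; it reports no verdict.
The state is a dict: "t": time; "q": joint angles; "joint_vel": joint speeds; "joint_efforts": joint torques, N m; "tool_pos": TCP position; "ee_rot": TCP orientation; "force": force on the tool from outside, world axes, zero at the start; "moment": the same for the moment, N m; "gripper_width": finger opening in m.
Only numpy, scipy, OpenCV 4.12 (cv2) and the standard library are available. Lean on these libraries where they do the work, as an engineer would, in place of code of your own. Each camera call takes 0.05 s, during which the arm holds its last target.

## Task

Slide the flush shutter button on the sloping front of the tool-return box all the way open, then take the wooden paddle with the narrow handle from the rack and post it, blade first, through the slot until it has dropped right inside the box. Leave the shutter open, the other two tools in the rack, and the clay cups standing where they are.

Things in the scene. Friction and masses are not known exactly. Their poses are not given: they have to be found in the camera images.
- panel: Sloping grey front panel of the tool-return box. Origin: centre of the slot's mouth on the panel's outer face, 154 mm above the table. z: out of the panel, square to it, 28 degrees from vertical, leaning to the box's front; y: along the slot, level; x: up the slope. 190 mm wide, from x = -84 to +30 mm, 12 mm thick. The slot is 64 mm (y) by 12 mm (x) and runs straight in along -z.
- returnbox: The hollow plywood tool-return box, fixed to the table: 210 mm deep (x), 190 wide (y), 115 high in front, 168 at its flat top behind the panel; clear back. Inside, a steel chute floor level with the slot's lower edge runs from 16 to 110 mm below the slot's mouth. Origin: under the box's centre.
- leaf_tips (a point): Middle between the tips of two sprung steel leaves 36 mm below the slot's mouth, at |y| 18 to 31 mm of the panel. They press a passing blade to the slot's lower side (about 3 to 6 N to push through) and hold it if let go half-way. A handle under 34 mm wide passes freely between: once the whole blade is over 36 mm in, the tool drops into the box. Fingers do not fit in the slot.
- shutter (a joint): Slide of the steel shutter below the slot, in m: 0 shut (it covers most of the slot, from y = -6 mm on), 0.045 fully open (slot clear); grows towards the panel's +y. Stiff with about 1.5 N of friction, stays where it is left.
- shutter_thumb (a point): Centre of the top of the shutter's black thumb button, flush with the panel's face: 16 mm along panel y, 36 mm along panel x. At joint 0 it lies at x = -52, y = 0 mm of the panel and moves with the shutter to y = +45.
- recess (a point): Centre (at the panel's face) of the recess in which the button runs: 12 mm deep with a steel floor, 40 mm wide (panel x -72 to -32), 106 mm long (panel y -52 to +54). At the start about 44 mm of it is free on the -y side of the button, for closed fingertips to enter and push the button's side.
- paddle_mid (a point): Centre of the wooden paddle to return: 9 mm thick (its x), 130 mm long (its z, up to the handle's end), 80 g. Blade 60 mm wide (its y), from z = -65 to +20 mm, the last 8 mm narrowed to 6 x 56 mm; handle 28 mm wide, 9 mm thick, from z = +20 to +65. It stands upright, handle up, in one of the rack's three places, 30 mm deep in a loose slot.
- paddle_tip (a point): Centre of the paddle's blade end, 65 mm below its centre.
- paddle_end (a point): Centre of the paddle's handle end, 65 mm above its centre.
- rack: Wooden rack block fixed to the table, 70 (x) x 280 (y) x 40 mm (z), origin under its centre. Three slots in its top at y = -90, 0 and +90 mm, 12.5 mm along x, 64 mm along y, 30 mm deep; each holds one wooden tool of the same wood.
- rib_mid (a point): Centre of another tool in the rack, to be left alone: plain slab without handle, 60 wide, 9 thick, 95 mm high.
- tee_mid (a point): Centre of another tool in the rack, to be left alone: blade with a T-shaped top 60 mm wide, 9 thick, 112 mm high.
- cup_a: Clay cup, 72 mm wide, 90 mm high, origin under its centre; leave alone.
- cup_b: Clay cup, 68 mm wide, 75 mm high, origin under its centre; leave alone.
- cup_c: Clay cup, 76 mm wide, 100 mm high, origin under its centre; leave alone.
Mind the look-alikes: they are no part of the job. Leave any red or turquoise look-alike of the part that bears paddle_mid alone.

How it is judged:
On the way, in this order (a step that is already met when the one before it is completed fails the run):
1. the shutter is slid fully open (value of joint shutter above 0.04 m), for 0.2 s.
2. the paddle's blade goes first into the slot, square to the panel (z of paddle_tip in the frame of panel below -0.03 m and z of paddle_end in the frame of panel above 0.005 m and x of paddle_tip in the frame of panel between -0.02 and 0.02 m and y of paddle_tip in the frame of panel between -0.02 and 0.02 m and angle between the z axis of paddle_mid and the z axis of panel, either way round below 0.3 rad), for 0.1 s.
At the end, for the whole second after the job is handed in: The paddle is wholly inside the box, at rest: handle end at least 15 mm and centre 20 mm below the panel's face, centre under 120 mm above the table and within 160 mm of the slot seen from above (95 mm along it); the shutter open over 38 mm (z of paddle_end in the frame of panel below -0.015 m and height (world z) of paddle_mid below 0.12 m and y of paddle_mid in the frame of panel between -0.095 and 0.095 m and horizontal distance between paddle_mid and panel below 0.16 m and z of paddle_mid in the frame of panel below -0.02 m and linear speed of paddle below 0.03 m/s and value of joint shutter above 0.038 m); the robot touches nothing.
It fails at once if another tool of the rack is pulled out or moved more than 30 mm (distance of any of rib_mid, tee_mid from where it was at the start of the episode above 0.03 m).
It fails at once if a clay cup is pushed more than 30 mm or knocked over (distance of any of cup_a, cup_b, cup_c from where it was at the start of the episode above 0.03 m or angle between any of cup_a, cup_b, cup_c's own z axis and vertical above 0.5 rad).
It also fails if it takes over 64 s, if anything falls off the work surface, if the arm or the gripper's body presses on something with over 40 N, if the wrist force passes 120 N, or if a joint passes its speed limit or range.

## Working session

There is one attempt and no reset: what is moved stays moved. The work goes in short steps, Python scripts to look and compute and a tool call to move; the robot and the scene stay as the last step left them, time stands still between calls to the robot, and variables do not carry over. Pictures are saved under pics/ and viewed, and the job is handed in when it is done.

Besides the shell and the picture viewer there is one more tool, called after ">>>" as name(argument=value, ...), one argument or row to a line, values as JSON. jog_arm: Moves the arm, as the interface text tells. Its arguments: {"type":"object","properties":{"deltas":{"type":"array","items":{"type":"array","items":{"type":"number"}}},"newtons":{"type":"number"}},"required":["deltas"]}

```bash
mkdir -p pics; ls; python3 - <<'E'
from rig import r
import cv2
s=r.get_state(); print(s)
for n in ("scene","top","wrist"):
    im=r.camera(n); cv2.imwrite(f"pics/{n}0.png",im); print(n,r.get_calibration(n))
E
```

```text
pics
{'t': 0.0, 'q': array([ 1.31147966,  0.61591972, -0.01261834,  1.4248741 ,  0.00805509,
        1.10342204, -0.04042154]), 'joint_vel': array([ 0.00025039,  0.00035419,  0.00010375, -0.00023969,  0.00056891,
        0.00145464,  0.00075984]), 'joint_efforts': array([ 2.23920265e-04, -4.58938551e+01,  2.08929917e-01, -1.65748376e+01,
       -6.11738046e-02,  2.04633654e-02,  2.29315146e-04]), 'tool_pos': array([ 0.14980664, -0.63168693,  0.21748907]), 'ee_rot': array([ 0.55398098,  0.43910121,  0.55540736, -0.43797017]), 'force': array([-0.56867241, -1.16149535,  0.05954171]), 'moment': array([ 0.02628752, -0.00569078, -0.01453752]), 'gripper_width': 0.09276351593109497}
scene {'mtx': array([[488.23818463,   0.        , 278.95095728],
       [  0.        , 488.23818463, 213.71169928],
       [  0.        ,   0.        ,   1.        ]]), 'k1': -0.07044384002359587, 'rvec': array([ 1.66473363,  2.17632859, -0.61218943]), 'tvec': array([ 0.18229943, -0.37493696,  1.2954478 ])}
top {'mtx': array([[390.1993424 ,   0.        , 283.0329411 ],
       [  0.        , 390.1993424 , 220.13124037],
       [  0.        ,   0.        ,   1.        ]]), 'k1': -0.020993393054359166, 'rvec': array([ 2.18821754, -2.23966456,  0.078869  ]), 'tvec': array([-0.06001118,  0.51276952,  0.98379244])}
wrist {'mtx': array([[336.2914447 ,   0.        , 284.5376558 ],
       [  0.        , 336.2914447 , 207.56567003],
       [  0.        ,   0.        ,   1.        ]]), 'k1': -0.027892532212638967, 'hand_eye': array([[-6.45917490e-04, -2.86618733e-01,  9.58044511e-01,
        -1.65576024e-01],
       [ 3.25775928e-04, -9.58044720e-01, -2.86618576e-01,
         7.99378363e-02],
       [ 9.99999738e-01,  1.26975888e-04,  7.12191324e-04,
         7.38984611e-05],
       [ 0.00000000e+00,  0.00000000e+00,  0.00000000e+00,
         1.00000000e+00]])}
```

View pics/scene0.png

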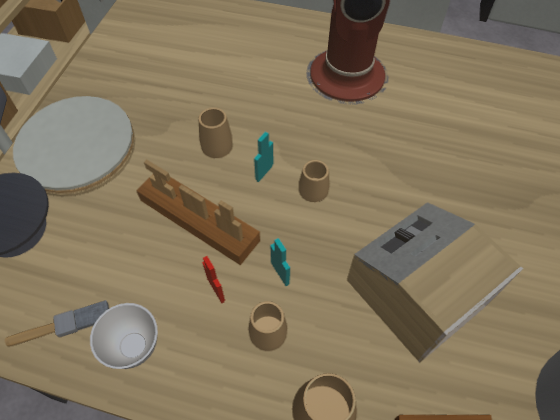

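View pics/top0.png

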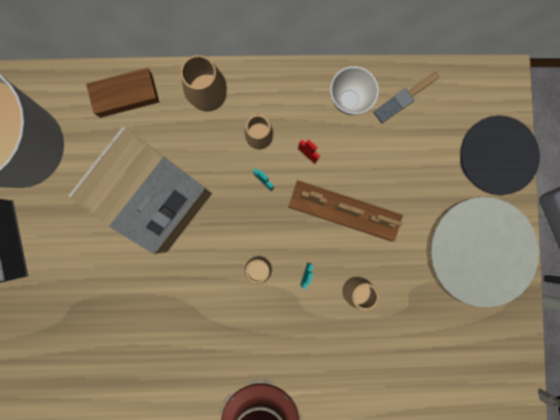

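View pics/wrist0.png

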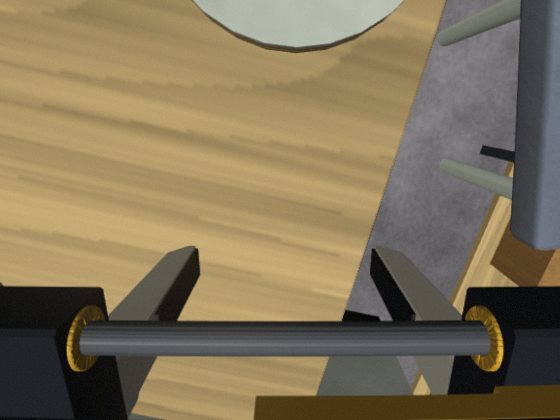

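```bash
cat > h.py <<'E'
import numpy as np, cv2
from scipy.spatial.transform import Rotation as R
from rig import r
def Rq(q): return R.from_quat([q[1],q[2],q[3],q[0]])
def cam(n,s=None):
    c=r.get_calibration(n); K=c["mtx"];k=c["k1"]
    if n=="wrist":
        H=c["hand_eye"]; Rt=Rq(s["ee_rot"]).as_matrix()
        Rc=Rt@H[:3,:3]; o=s["tool_pos"]+Rt@H[:3,3]
    else:
        Rw=cv2.Rodrigues(c["rvec"])[0]; Rc=Rw.T; o=-Rw.T@c["tvec"]
    return K,k,Rc,o
def ray(C,px):
    K,k,Rc,o=C
    p=cv2.undistortPoints(np.array([[px]],float),K,np.array([k,0,0,0.]))[0,0]
    d=Rc@np.array([p[0],p[1],1]); return o,d/np.linalg.norm(d)
def onz(C,px,z):
    o,d=ray(C,px); return o+d*(z-o[2])/d[2]
def onplane(C,px,P,n):
    o,d=ray(C,px); return o+d*((P-o)@n)/(d@n)
def proj(C,X):
    K,k,Rc,o=C; v=Rc.T@(np.asarray(X,float)-o)
    return cv2.projectPoints((v).reshape(1,1,3),np.zeros(3),np.zeros(3),K,np.array([k,0,0,0.]))[0][0,0]
def tri(Cs,pxs):
    A=np.zeros((3,3));b=np.zeros(3);rs=[ray(C,p) for C,p in zip(Cs,pxs)]
    for o,d in rs:
        M=np.eye(3)-np.outer(d,d);A+=M;b+=M@o
    X=np.linalg.solve(A,b); return X,[np.linalg.norm((np.eye(3)-np.outer(d,d))@(X-o)) for o,d in rs]
E
python3 - <<'E'
from h import *
S=cam("scene");T=cam("top")
print(S[3],T[3],proj(S,[0,0,0]),proj(T,[0,0,0]))
def crop(n,x,y,w,h,f,out):
    im=cv2.imread(f"pics/{n}0.png")[y:y+h,x:x+w]
    cv2.imwrite(out,cv2.resize(im,None,fx=f,fy=f,interpolation=cv2.INTER_CUBIC))
crop("scene",130,120,200,150,4,"pics/c1.png")
crop("scene",340,190,190,150,4,"pics/c2.png")
crop("top",60,120,160,140,4,"pics/c3.png")
crop("top",240,130,180,150,4,"pics/c4.png")
E
```

```text
[1.01084228 0.08193552 0.90745814] [ 0.46951704 -0.04259905  1.00604203] [347.15607067  73.43359768] [259.36845347 422.33404238]
```

View pics/c1.png

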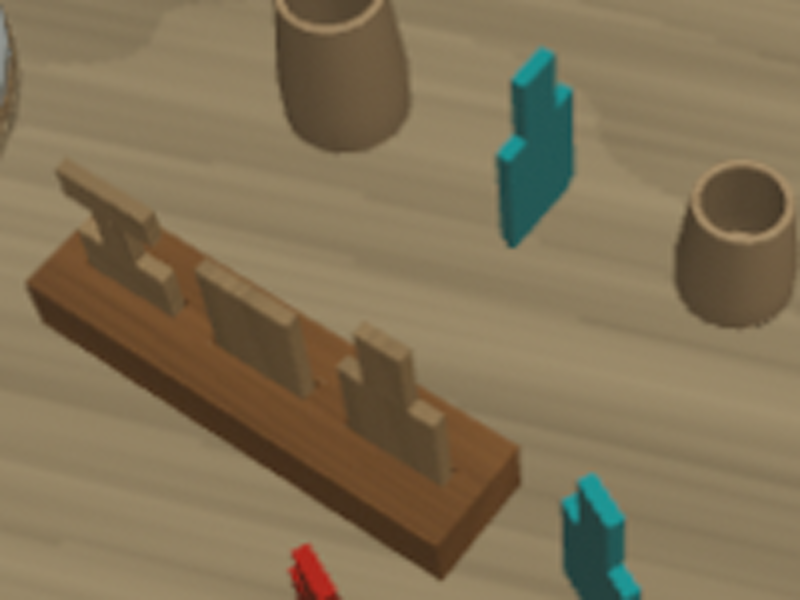

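View pics/c2.png

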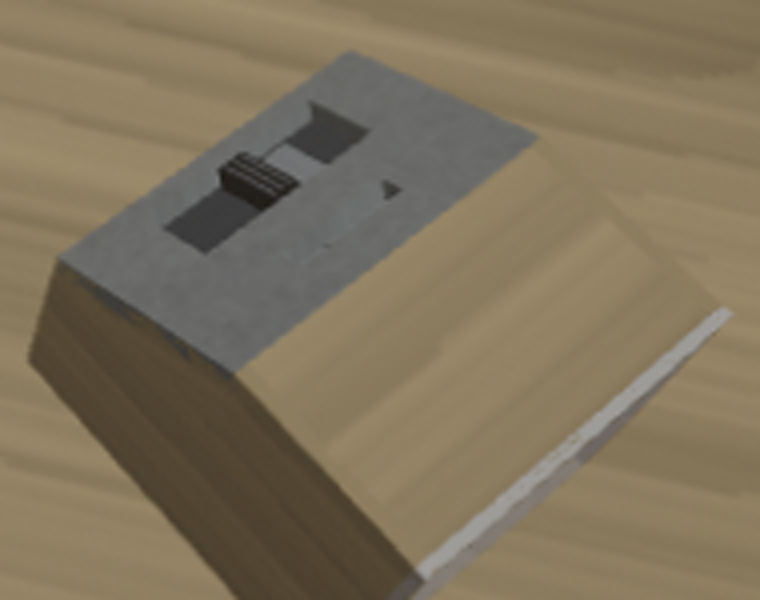

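View pics/c3.png

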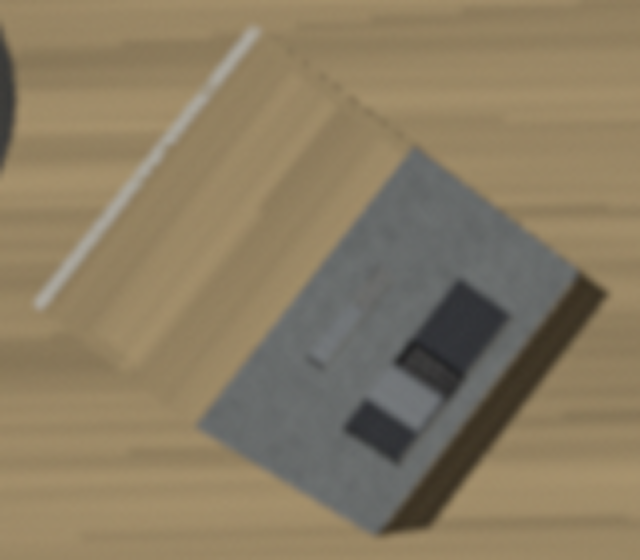

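View pics/c4.png

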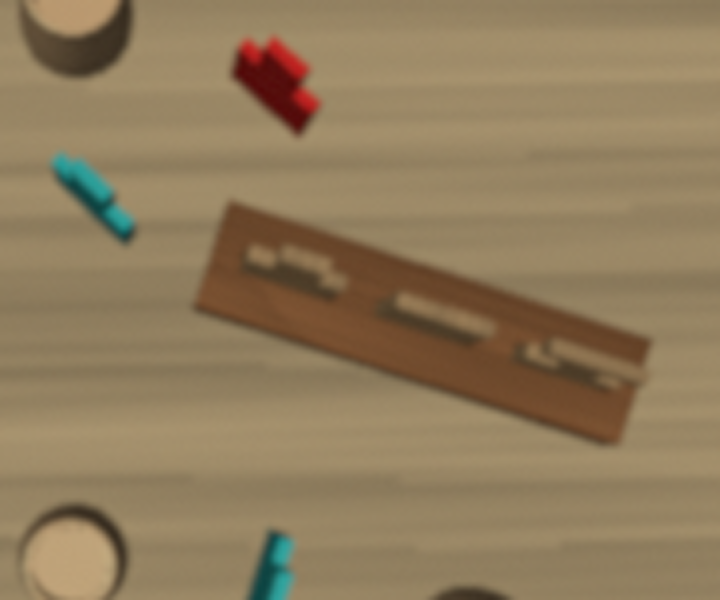

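```bash
python3 - <<'E'
from h import *
S=cam("scene");T=cam("top")
t=lambda u,v:(60+u/4,120+v/4); s=lambda u,v:(340+u/4,190+v/4)
zt=.154+.030*np.sin(np.radians(28)); zb=.154-.084*np.sin(np.radians(28))
for nm,z,a,b in (("top -y",zt,t(415,148),s(235,375)),("top +y",zt,t(200,425),s(537,136)),("bot -y",zb,t(578,275),s(62,260)),("bot +y",zb,t(380,533),s(350,52))):
    print(nm,onz(T,a,z),onz(S,b,z),*tri([T,S],[a,b]))
z=.154-.052*np.sin(np.radians(28))
print("btn",onz(T,t(432,368),z),onz(S,s(258,178),z))
# rack top corners z .04
for a in ((231,203),(650,340),(617,443),(195,308)): print(onz(T,(240+a[0]/4,130+a[1]/4),.04 if a!=(195,308) else .04))
for a in ((517,452),(440,545),(30,285)): print('S',onz(S,(130+a[0]/4,120+a[1]/4),.04))
E
```

```text
top -y [0.64642319 0.1861761  0.16808415] [0.65090118 0.19056593 0.16808415] [0.64777411 0.18995354 0.16066328] [np.float64(0.0017166267672759237), np.float64(0.001716626767275934)]
top +y [0.49997825 0.30177486 0.16808415] [0.50183905 0.30581665 0.16808415] [0.49990305 0.3051864  0.16428497] [np.float64(0.0017276317609649938), np.float64(0.0017276317609650081)]
bot -y [0.58272566 0.10885835 0.11456439] [0.58893233 0.11408953 0.11456439] [0.58374936 0.11261899 0.10385106] [np.float64(0.0019494137067427772), np.float64(0.0019494137067427896)]
bot +y [0.43846392 0.22279467 0.11456439] [0.44095898 0.22959351 0.11456439] [0.43776022 0.22768579 0.10859911] [np.float64(0.0030218894243224104), np.float64(0.0030218894243223405)]
btn [0.53031351 0.18843253 0.12958748] [0.53215563 0.19292161 0.12958748]
[ 0.60746198 -0.11011544  0.04      ]
[ 0.51614532 -0.37096411  0.04      ]
[ 0.45222331 -0.34772122  0.04      ]
[ 0.54236539 -0.0860568   0.04      ]
S [ 0.55127573 -0.08144643  0.04      ]
S [ 0.61194026 -0.10340428  0.04      ]
S [ 0.52151773 -0.36399387  0.04      ]
```

```bash
cat >> h.py <<'E'
def plan(P,Rt,op,pos=None,Rc=None,step=.045,ang=.14,rnd=3,pr=True):
    """rows from current pose to world pose; ideal tracking"""
    s=r.get_state()
    p=np.array(s["tool_pos"]) if pos is None else pos; Rc=Rq(s["ee_rot"]) if Rc is None else Rc
    w=(Rc.inv()*Rt).as_rotvec(); d=np.asarray(P)-p
    n=int(max(1,np.ceil(np.linalg.norm(d)/step),np.ceil(np.linalg.norm(w)/ang)))
    if pr: print("dist",np.linalg.norm(d).round(4),"ang",np.linalg.norm(w).round(3),"n",n)
    rows=[]
    for i in range(n):
        v=Rc.inv().apply(d/n); rows.append([op]+[round(float(a),rnd) for a in v]+[round(float(a),rnd) for a in w/n])
        Rc=Rc*R.from_rotvec(w/n)
    if pr: print(rows)
    return rows
def mat(x,z): # tool axes from x and z dirs
    x=np.array(x,float)/np.linalg.norm(x); z=np.array(z,float); z-=x*(x@z); z/=np.linalg.norm(z)
    return R.from_matrix(np.column_stack([x,np.cross(z,x),z]))
a28=np.radians(28)
def panelR(yaw_f): # yaw of front dir
    f=np.array([np.cos(yaw_f),np.sin(yaw_f),0]);k=np.array([0,0,1.])
    z=f*np.sin(a28)+k*np.cos(a28); x=-f*np.cos(a28)+k*np.sin(a28)
    return np.column_stack([x,np.cross(z,x),z])
E
python3 - <<'E'
from h import *
S=cam("scene");T=cam("top")
s=r.get_state(); print(Rq(s["ee_rot"]).as_matrix().round(3))
t=lambda u,v:(60+u/4,120+v/4); q=lambda u,v:(340+u/4,190+v/4)
zt=.154+.030*np.sin(a28); zb=.154-.084*np.sin(a28)
for C,A in ((T,[t(415,148),t(200,425),t(578,275),t(380,533)]),(S,[q(235,375),q(537,136),q(62,260),q(350,52)])):
    X=[onz(C,a,z) for a,z in zip(A,(zt,zt,zb,zb))]
    y=(X[1]-X[0]+X[3]-X[2]); yaw=np.arctan2(y[1],y[0])+np.pi/2
    M=panelR(yaw); c=sum(X)/4 - M[:,0]*(-.027)
    print("yaw f",yaw,"origin",c)
# handle top in top view z=.14 (c4: 240+u/4,130+v/4)
print("handle top corners T",[onz(T,(240+u/4,130+v/4),.14).round(4) for u,v in((283,250),(330,268))])
print("handle top S",[onz(S,(130+u/4,120+v/4),.14).round(4) for u,v in((360,325),(413,352))])
E
```

```text
[[-0.     0.973  0.231]
 [ 0.002  0.231 -0.973]
 [-1.    -0.    -0.002]]
yaw f 4.044036404324349 origin [0.556671   0.22361134 0.154     ]
yaw f 4.051918510348116 origin [0.56028319 0.22884262 0.154     ]
handle top corners T [array([ 0.5662, -0.1315,  0.14  ]), array([ 0.5556, -0.1576,  0.14  ])]
handle top S [array([ 0.5582, -0.1528,  0.14  ]), array([ 0.5659, -0.1242,  0.14  ])]
```

```bash
python3 - <<'E'
from h import *
s=r.get_state();Rc=Rq(s["ee_rot"])
O=np.array([.5585,.226,.154]);M=panelR(4.048)
A=np.array([.38,-.42,.36]);
plan(A,Rc,0)
H=O+M@[-.03,-.01,.13]; print(H)
plan(H,mat(-M[:,2],-M[:,1]),0,pos=A,Rc=Rc)
E
```

```text
dist 0.3437 ang 0.0 n 8
[[0, -0.018, 0.034, -0.019, 0.0, 0.0, 0.0], [0, -0.018, 0.034, -0.019, 0.0, 0.0, 0.0], [0, -0.018, 0.034, -0.019, 0.0, 0.0, 0.0], [0, -0.018, 0.034, -0.019, 0.0, 0.0, 0.0], [0, -0.018, 0.034, -0.019, 0.0, 0.0, 0.0], [0, -0.018, 0.034, -0.019, 0.0, 0.0, 0.0], [0, -0.018, 0.034, -0.019, 0.0, 0.0, 0.0], [0, -0.018, 0.034, -0.019, 0.0, 0.0, 0.0]]
[0.51241018 0.15093049 0.25469904]
dist 0.5955 ang 0.826 n 14
[[0, 0.008, 0.019, -0.037, -0.047, 0.012, 0.034], [0, 0.009, 0.02, -0.036, -0.047, 0.012, 0.034], [0, 0.01, 0.021, -0.035, -0.047, 0.012, 0.034], [0, 0.011, 0.023, -0.034, -0.047, 0.012, 0.034], [0, 0.012, 0.024, -0.033, -0.047, 0.012, 0.034], [0, 0.013, 0.025, -0.032, -0.047, 0.012, 0.034], [0, 0.015, 0.026, -0.03, -0.047, 0.012, 0.034], [0, 0.016, 0.027, -0.029, -0.047, 0.012, 0.034], [0, 0.017, 0.028, -0.027, -0.047, 0.012, 0.034], [0, 0.018, 0.028, -0.026, -0.047, 0.012, 0.034], [0, 0.02, 0.029, -0.024, -0.047, 0.012, 0.034], [0, 0.021, 0.029, -0.023, -0.047, 0.012, 0.034], [0, 0.022, 0.03, -0.021, -0.047, 0.012, 0.034], [0, 0.023, 0.03, -0.019, -0.047, 0.012, 0.034]]
```

>>> jog_arm(
  deltas=[
    [0,-0.018,0.034,-0.019,0,0,0],
    [0,-0.018,0.034,-0.019,0,0,0],
    [0,-0.018,0.034,-0.019,0,0,0],
    [0,-0.018,0.034,-0.019,0,0,0],
    [0,-0.018,0.034,-0.019,0,0,0],
    [0,-0.018,0.034,-0.019,0,0,0],
    [0,-0.018,0.034,-0.019,0,0,0],
    [0,-0.018,0.034,-0.019,0,0,0],
  ],
  newtons=20,
)

```text
t: 0.95
tool_pos: [0.3798, -0.418, 0.3591]
ee_rot: [0.545, 0.444, 0.557, -0.442]
force: [0.4, -1.3, 0.3]
gripper_width: 0.0336
```

>>> jog_arm(
  deltas=[
    [0,0.008,0.019,-0.037,-0.047,0.012,0.034],
    [0,0.009,0.02,-0.036,-0.047,0.012,0.034],
    [0,0.01,0.021,-0.035,-0.047,0.012,0.034],
    [0,0.011,0.023,-0.034,-0.047,0.012,0.034],
    [0,0.012,0.024,-0.033,-0.047,0.012,0.034],
    [0,0.013,0.025,-0.032,-0.047,0.012,0.034],
    [0,0.015,0.026,-0.03,-0.047,0.012,0.034],
    [0,0.016,0.027,-0.029,-0.047,0.012,0.034],
    [0,0.017,0.028,-0.027,-0.047,0.012,0.034],
    [0,0.018,0.028,-0.026,-0.047,0.012,0.034],
    [0,0.02,0.029,-0.024,-0.047,0.012,0.034],
    [0,0,0,0,0,0,0],
  ],
)

```text
t: 2.15
tool_pos: [0.4909, 0.0541, 0.2794]
ee_rot: [0.681, 0.405, 0.596, -0.132]
force: [-0.8, -0.9, 0.3]
gripper_width: 0.0004
```

```bash
python3 - <<'E'
from h import *
O=np.array([.5585,.226,.154]);M=panelR(4.048)
H=O+M@[-.03,-.01,.13]
plan(H,mat(-M[:,2],-M[:,1]),0); s=r.get_state(); print(s["t"],s["tool_pos"],s["q"],s["gripper_width"])
E
```

```text
dist 0.1022 ang 0.152 n 3
[[0, 0.019, 0.022, -0.018, -0.043, 0.006, 0.026], [0, 0.02, 0.022, -0.016, -0.043, 0.006, 0.026], [0, 0.021, 0.022, -0.015, -0.043, 0.006, 0.026]]
2.15 [0.49094786 0.05411121 0.27938312] [ 0.43017201  0.23092155 -0.46704544  1.99460256 -0.31997518  0.69306407
 -0.5866594 ] 0.00042413340789926876
```

>>> jog_arm(
  deltas=[
    [0,0.019,0.022,-0.018,-0.043,0.006,0.026],
    [0,0.02,0.022,-0.016,-0.043,0.006,0.026],
    [0,0.021,0.022,-0.015,-0.043,0.006,0.026],
    [0,0,0,0,0,0,0],
  ],
)

```text
t: 2.55
tool_pos: [0.5139, 0.1499, 0.253]
ee_rot: [0.706, 0.384, 0.591, -0.063]
force: [-0.5, 0.1, -0.0]
gripper_width: 0.0009
```

```bash
python3 - <<'E'
from h import *
s=r.get_state(); im=r.camera("wrist"); cv2.imwrite("pics/w1.png",im)
print(s["t"],s["tool_pos"],s["q"]); C=cam("wrist",s)
O=np.array([.5585,.226,.154]);M=panelR(4.048)
for p in ([0,32,0],[0,-32,0],[-52,0,0],[-84,95,0],[-84,-95,0],[30,95,0],[30,-95,0]): print(p,proj(C,O+M@(np.array(p)/1000)))
E
```

```text
2.55 [0.51389629 0.1499404  0.25299955] [ 0.28621361  0.30751996 -0.5389824   2.03011985 -0.32364184  0.48475588
 -0.60601757]
[0, 32, 0] [233.96311502 164.81562196]
[0, -32, 0] [306.69162234 164.88634095]
[-52, 0, 0] [270.89260516 220.77132496]
[-84, 95, 0] [171.57496647 252.46045401]
[-84, -95, 0] [370.71952519 252.47421876]
[30, 95, 0] [159.13746745 130.08933186]
[30, -95, 0] [380.71135014 130.37711798]
```

View pics/w1.png

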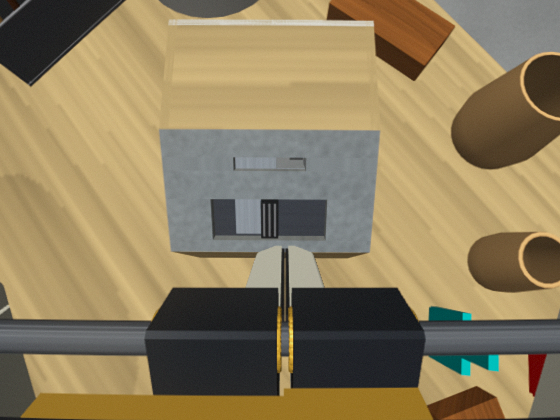

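```bash
python3 - <<'E'
import cv2
im=cv2.imread("pics/w1.png")[110:270,150:390]
cv2.imwrite("pics/w1c.png",cv2.resize(im,None,fx=3.333,fy=3.333,interpolation=cv2.INTER_CUBIC))
E
```

```text
(no output)
```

View pics/w1c.png

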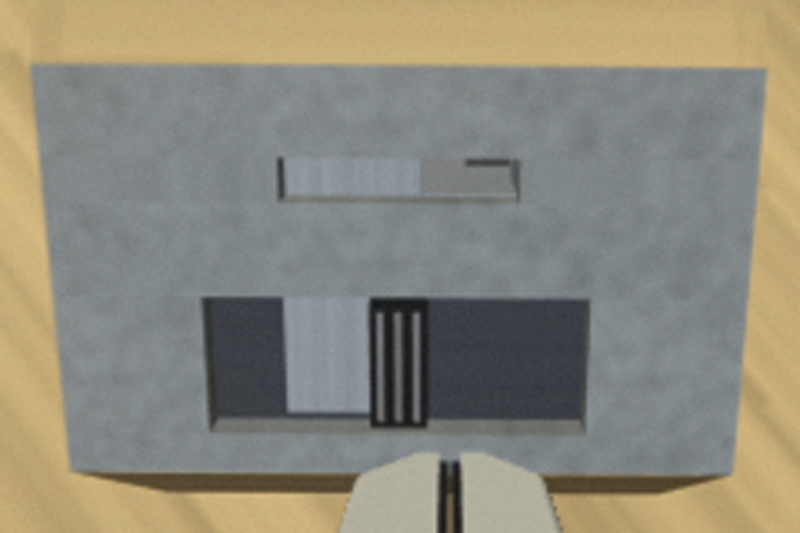

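```bash
python3 - <<'E'
from h import *
from scipy.optimize import least_squares
s=dict(tool_pos=np.array([0.51389629,0.1499404,0.25299955]))
s0=r.get_state(); print(s0["tool_pos"]); C=cam("wrist",s0)
pts=[(6,32,278,157),(6,-32,520,157),(-6,32,278,202),(-6,-32,520,202),(-32,54,204,297),(-32,-52,589,297),(-72,54,211,431),(-72,-52,584,431),(30,95,32,66),(30,-95,768,69),(-84,95,72,470),(-84,-95,732,474)]
P=np.array([[a/1e3,b/1e3,0] for a,b,_,_ in pts]); uv=np.array([[150+u/3.3333,110+v/3.3333] for _,_,u,v in pts])
def f(p): 
    M=panelR(p[3]); return np.concatenate([proj(C,p[:3]+M@q)-z for q,z in zip(P,uv)])
o=least_squares(f,[.5585,.226,.154,4.048]); print(o.x,o.fun.reshape(-1,2).round(1).tolist())
g=lambda p:f([p[0],p[1],.154,p[2]])
o=least_squares(g,[.5585,.226,4.048]); print(o.x,abs(o.fun).max())
E
```

```text
[0.5146351  0.14763032 0.25332293]
[0.55998965 0.22457942 0.152686   4.04103724] [[0.1, 0.1], [0.2, 0.4], [0.6, 0.1], [-0.1, 0.4], [-0.2, -0.3], [0.4, 0.1], [0.1, 0.2], [0.1, 0.6], [-0.1, -0.6], [-0.7, -0.5], [-0.2, -0.0], [-0.1, -0.6]]
[0.55982986 0.22429405 4.04099804] 0.9038283913523344
```

```bash
python3 - <<'E'
from h import *
s=r.get_state(); im=r.camera("wrist"); cv2.imwrite("pics/w2.png",im); s1=r.get_state()
np.savez("w2.npz",p=s["tool_pos"],q=s["ee_rot"]); print(s["tool_pos"],s1["tool_pos"],abs(s["joint_vel"]).max())
im=im[110:270,150:390]
cv2.imwrite("pics/w2c.png",cv2.resize(im,None,fx=3.333,fy=3.333,interpolation=cv2.INTER_CUBIC))
E
```

```text
[0.5146351  0.14763032 0.25332293] [0.51517213 0.14624642 0.25368484] 0.044333244422487865
```

View pics/w2c.png

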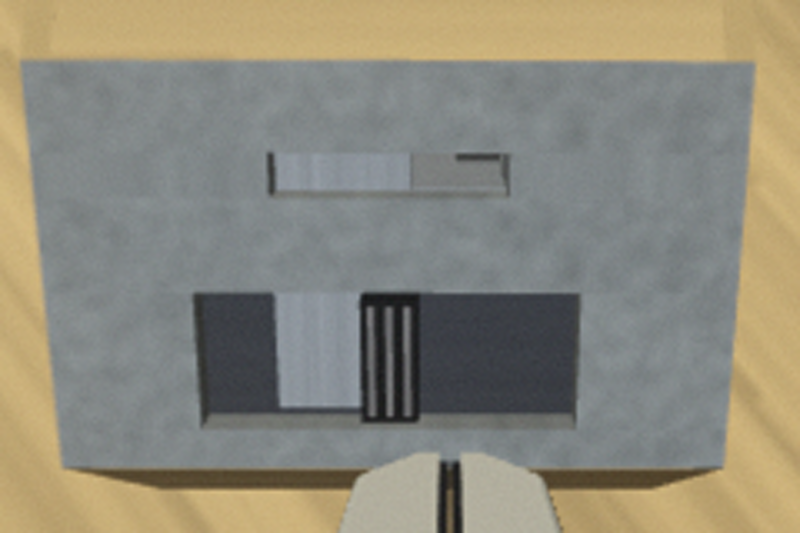

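```bash
cat > fitp.py <<'E'
from h import *
from scipy.optimize import least_squares
def fit(C,pts,x0=(.5598,.2243,4.041)):
    P=np.array([[a/1e3,b/1e3,0] for a,b,_,_ in pts]); uv=np.array([[u,v] for _,_,u,v in pts])
    g=lambda p: np.concatenate([proj(C,np.array([p[0],p[1],.154])+panelR(p[2])@q)-z for q,z in zip(P,uv)])
    o=least_squares(g,x0); return o.x,o.fun.reshape(-1,2).round(1)
E
python3 - <<'E'
from fitp import *
d=np.load("w2.npz"); s=dict(tool_pos=d["p"],ee_rot=d["q"]); C=cam("wrist",s)
pts=[(6,32,268,152),(6,-32,509,153),(-6,32,268,196),(-6,-32,509,196),(-32,54,194,292),(-32,-52,580,293),(-72,54,202,428),(-72,-52,576,428),(30,95,22,61),(30,-95,755,63),(-84,95,63,467),(-84,-95,724,469)]
pts=[(a,b,150+u/3.3333,110+v/3.3333) for a,b,u,v in pts]
x,e=fit(C,pts); print(x,e.tolist()); np.save("panel.npy",x)
O=np.array([x[0],x[1],.154]);M=panelR(x[2])
print("TCP now in panel",M.T@(r.get_state()["tool_pos"]-O)*1e3)
H=O+M@[-.052,-.030,.02]; plan(H,mat(-M[:,2],-M[:,1]),0)
E
```

```text
[0.55848301 0.22699426 4.0431564 ] [[-0.2, 0.1], [0.5, -0.0], [0.4, 0.5], [0.3, 0.6], [-0.4, -0.1], [0.4, -0.1], [-0.1, 0.1], [-0.0, 0.3], [-0.8, -0.6], [0.4, -0.6], [-0.5, -0.0], [-0.1, -0.4]]
TCP now in panel [-32.84246809 -16.12604843 130.36271058]
dist 0.1129 ang 0.008 n 3
[[0, 0.037, -0.006, 0.004, 0.0, 0.003, 0.001], [0, 0.037, -0.006, 0.004, 0.0, 0.003, 0.001], [0, 0.037, -0.006, 0.005, 0.0, 0.003, 0.001]]
```

>>> jog_arm(
  deltas=[
    [0,0.037,-0.006,0.005,0,0.003,0.001],
    [0,0.037,-0.006,0.005,0,0.003,0.001],
    [0,0.032,-0.006,0.005,0,0.003,0.001],
    [0,0,0,0,0,0,0],
    [0,0,0,0,0,0,0],
  ],
)

```text
t: 3.15
tool_pos: [0.5559, 0.1521, 0.1523]
ee_rot: [0.707, 0.39, 0.585, -0.07]
force: [0.1, 0.5, 0.2]
gripper_width: 0.0004
```

```bash
cat > where.py <<'E'
from h import *
import sys
x=np.load("panel.npy"); O=np.array([x[0],x[1],.154]);M=panelR(x[2])
s=r.get_state()
def tcp(): return (M.T@(s["tool_pos"]-O)*1e3).round(1)
def rep(): print("t",s["t"],"TCP panel mm",tcp(),"F panel",(M.T@s["force"]).round(1),"w",s["gripper_width"].__round__(4),"vel",abs(s["joint_vel"]).max().round(3),"tool z in panel",(M.T@Rq(s["ee_rot"]).as_matrix()[:,2]).round(3))
E
python3 - <<'E'
from where import *
rep()
s=r.get_state(); im=r.camera("wrist"); cv2.imwrite("pics/w3.png",im)
plan(O+M@[-.052,-.030,-.008],mat(-M[:,2],-M[:,1]),0)
E
```

```text
t 3.15 TCP panel mm [-54.1 -44.4  26.9] F panel [ 0.5  0.2 -0. ] w 0.0004 vel 0.024 tool z in panel [-0.01  -1.     0.017]
dist 0.0381 ang 0.021 n 1
[[0, 0.035, 0.002, -0.015, -0.01, 0.018, -0.001]]
```

View pics/w3.png

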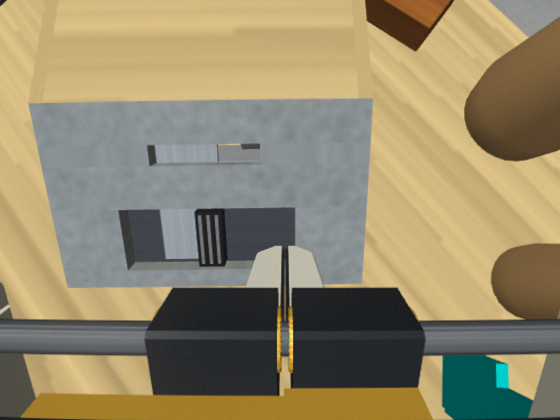

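>>> jog_arm(
  deltas=[
    [0,0,0.002,-0.014,-0.01,0.018,-0.001],
    [0,0,0,0,0,0,0],
    [0,0,0,0,0,0,0],
  ],
)

```text
t: 3.5
tool_pos: [0.5464, 0.1618, 0.1581]
ee_rot: [0.706, 0.387, 0.59, -0.063]
force: [0.2, -0.6, 0.0]
gripper_width: 0.0005
```

```bash
python3 - <<'E'
from where import *
rep()
plan(O+M@[-.052,-.030,-.008],mat(-M[:,2],-M[:,1]),0)
E
```

```text
t 3.5 TCP panel mm [-49.8 -31.   31.1] F panel [-0.3 -0.6  0.2] w 0.0005 vel 0.027 tool z in panel [ 0.002 -1.     0.005]
dist 0.0392 ang 0.006 n 1
[[0, 0.039, -0.002, -0.001, 0.002, 0.005, -0.004]]
```

>>> jog_arm(
  deltas=[
    [0,0.015,-0.002,0,0,0.004,-0.003],
    [0,0.012,0,0,0,0,0],
    [0,0,0,0,0,0,0],
    [0,0,0,0,0,0,0],
  ],
)

```text
t: 3.9
tool_pos: [0.5543, 0.1714, 0.1324]
ee_rot: [0.705, 0.386, 0.591, -0.062]
force: [-0.4, 0.2, 0.6]
gripper_width: 0.0006
```

```bash
python3 - <<'E'
from where import *
rep()
plan(O+M@[-.052,-.030,-.008],mat(-M[:,2],-M[:,1]),0)
E
```

```text
t 3.9 TCP panel mm [-50.9 -31.2   2.6] F panel [0.3 0.4 0.5] w 0.0006 vel 0.022 tool z in panel [ 0.003 -1.     0.002]
dist 0.0107 ang 0.004 n 1
[[0, 0.011, -0.001, -0.001, 0.003, 0.002, -0.002]]
```

>>> jog_arm(
  deltas=[
    [0,0.01,-0.001,-0.001,0,0,0],
    [0,0,0,0,0,0,0],
    [0,0,0,0,0,0,0],
  ],
)

```text
t: 4.2
tool_pos: [0.5559, 0.1754, 0.1216]
ee_rot: [0.705, 0.386, 0.591, -0.063]
force: [0.4, 0.5, 0.3]
gripper_width: 0.0007
```

```bash
python3 - <<'E'
from where import *
rep()
E
```

```text
t 4.2 TCP panel mm [-52.3 -29.9  -8.8] F panel [ 0.7 -0.  -0. ] w 0.0007 vel 0.014 tool z in panel [ 0.003 -1.     0.001]
```

>>> jog_arm(
  deltas=[
    [0,0,0,-0.01,0,0,0],
    [0,0,0,-0.01,0,0,0],
    [0,0,0,-0.01,0,0,0],
    [0,0,0,-0.01,0,0,0],
    [0,0,0,0,0,0,0],
  ],
)

```text
t: 4.7
tool_pos: [0.5233, 0.2011, 0.1225]
ee_rot: [0.706, 0.387, 0.589, -0.063]
force: [-0.4, -0.1, 0.8]
gripper_width: 0.0005
```

```bash
python3 - <<'E'
from where import *
rep()
E
```

```text
t 4.7 TCP panel mm [-52.1  11.5  -8. ] F panel [0.1 0.2 0.9] w 0.0005 vel 0.01 tool z in panel [ 0.002 -1.     0.005]
```

>>> jog_arm(
  deltas=[
    [0,0,0,-0.01,0,0,0],
    [0,0,0,-0.008,0,0,0],
    [0,0,0,-0.005,0,0,0],
    [0,0,0,-0.003,0,0,0],
  ],
)

```text
t: 5.1
tool_pos: [0.5123, 0.2097, 0.1241]
ee_rot: [0.712, 0.392, 0.578, -0.069]
force: [1.6, -2.3, -0.4]
gripper_width: 0.0007
```

```bash
python3 - <<'E'
from where import *
rep()
s=r.get_state(); im=r.camera("wrist"); cv2.imwrite("pics/w4.png",im)
E
```

```text
t 5.1 TCP panel mm [-51.3  25.5  -6.5] F panel [-0.9 -2.7  0. ] w 0.0007 vel 0.084 tool z in panel [-0.009 -0.999  0.032]
```

View pics/w4.png

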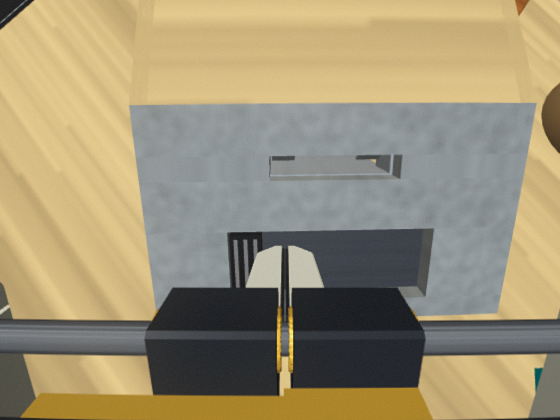

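>>> jog_arm(
  deltas=[
    [0,0,0,-0.006,0,-0.015,0],
    [0,0,0,-0.006,0,-0.01,0],
    [0,0,0,-0.006,0,0,0],
    [0,0,0,0,0,0,0],
  ],
)

```text
t: 5.55
tool_pos: [0.508, 0.2131, 0.1308]
ee_rot: [0.72, 0.393, 0.566, -0.083]
force: [-0.0, 0.7, 0.1]
gripper_width: 0.0003
```

```bash
python3 - <<'E'
from where import *
rep()
E
```

```text
t 5.55 TCP panel mm [-48.2  30.9  -0.6] F panel [ 0.5  0.4 -0.2] w 0.0003 vel 0.555 tool z in panel [-0.022 -0.997  0.069]
```

>>> jog_arm(
  deltas=[
    [0,-0.02,0,0.003,0,0,0],
    [0,-0.03,0,0,0,0.03,0],
    [0,-0.03,0,0,0,0.03,0],
    [0,0,0,0,0,0,0],
  ],
)

```text
t: 5.95
tool_pos: [0.4773, 0.1877, 0.202]
ee_rot: [0.7, 0.393, 0.593, -0.069]
force: [-0.4, 0.4, 0.1]
gripper_width: 0.0004
```

```bash
python3 - <<'E'
from where import *
rep()
im=r.camera("wrist"); cv2.imwrite("pics/w5.png",im); np.savez("w5.npz",p=s["tool_pos"],q=s["ee_rot"])
E
```

```text
t 5.95 TCP panel mm [-49.1  39.3  80.5] F panel [0.1 0.6 0.1] w 0.0004 vel 0.041 tool z in panel [-0.018 -1.    -0.003]
```

View pics/w5.png

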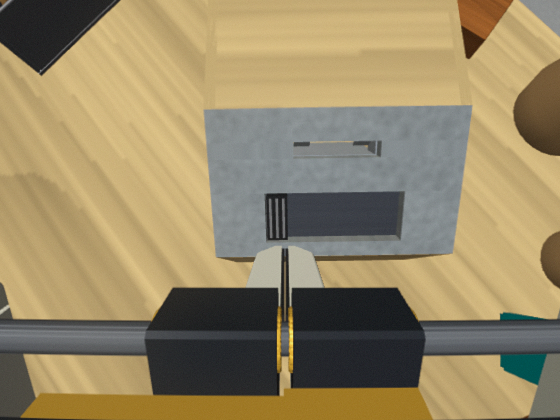

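```bash
python3 - <<'E'
from where import *
th=np.radians(-19.15)
plan([.562,-.142,.25],mat([0,0,-1],[np.cos(th),np.sin(th),0]),1)
E
```

```text
dist 0.3449 ang 0.596 n 8
[[1, -0.018, -0.019, 0.034, -0.043, 0.009, -0.06], [1, -0.017, -0.022, 0.033, -0.043, 0.009, -0.06], [1, -0.016, -0.024, 0.032, -0.043, 0.009, -0.06], [1, -0.014, -0.026, 0.031, -0.043, 0.009, -0.06], [1, -0.013, -0.029, 0.03, -0.043, 0.009, -0.06], [1, -0.011, -0.031, 0.028, -0.043, 0.009, -0.06], [1, -0.01, -0.032, 0.027, -0.043, 0.009, -0.06], [1, -0.008, -0.034, 0.025, -0.043, 0.009, -0.06]]
```

>>> jog_arm(
  deltas=[
    [1,-0.022,-0.019,0.034,-0.043,0.009,-0.06],
    [1,-0.02,-0.022,0.033,-0.043,0.009,-0.06],
    [1,-0.016,-0.024,0.032,-0.043,0.009,-0.06],
    [1,-0.014,-0.026,0.031,-0.043,0.009,-0.06],
    [1,-0.013,-0.029,0.03,-0.043,0.009,-0.06],
    [1,-0.011,-0.031,0.028,-0.043,0.009,-0.06],
    [1,-0.01,-0.032,0.027,-0.043,0.009,-0.06],
    [1,-0.004,-0.034,0.025,-0.043,0.009,-0.06],
    [1,0,0,0,0,0,0],
    [1,0,0,0,0,0,0],
  ],
)

```text
t: 7.0
tool_pos: [0.5621, -0.1372, 0.2373]
ee_rot: [0.687, 0.097, 0.712, -0.107]
force: [-0.1, 0.3, 0.1]
gripper_width: 0.0758
```

```bash
python3 - <<'E'
from where import *
th=np.radians(-19.15)
rep(); print(s["tool_pos"])
plan([.562,-.142,.25],mat([0,0,-1],[np.cos(th),np.sin(th),0]),1)
im=r.camera("wrist"); cv2.imwrite("pics/w6.png",im); np.savez("w6.npz",p=s["tool_pos"],q=s["ee_rot"])
C=cam("wrist",s); print(proj(C,[.562,-.142,.14]))
E
```

```text
t 7.0 TCP panel mm [-211.1 -228.8  206.6] F panel [ 0.2  0.3 -0. ] w 0.0758 vel 0.04 tool z in panel [ 0.311 -0.928 -0.204]
[ 0.56208737 -0.13722304  0.2372784 ]
dist 0.0136 ang 0.059 n 1
[[1, -0.013, -0.005, 0.001, 0.045, -0.033, 0.019]]
[289.9545865 212.1116173]
```

View pics/w6.png

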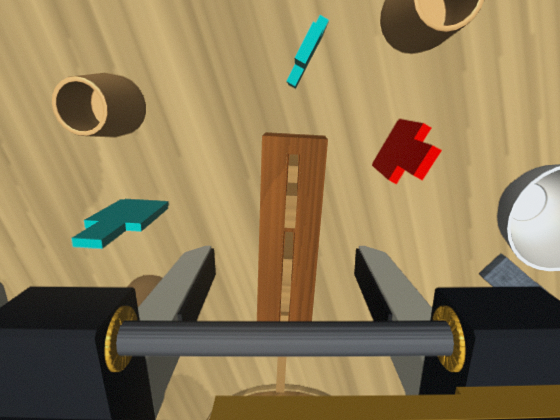

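>>> jog_arm(
  deltas=[
    [1,-0.012,-0.005,0.001,0.045,-0.033,0.019],
    [1,0,0,0,0,0,0],
    [1,0,0,0,0,0,0],
    [1,0,0,0,0,0,0],
  ],
)

```text
t: 7.45
tool_pos: [0.5602, -0.138, 0.2496]
ee_rot: [0.697, 0.118, 0.697, -0.116]
force: [-0.9, 0.3, 0.5]
gripper_width: 0.0933
```

```bash
python3 - <<'E'
from where import *
th=np.radians(-19.15)
rep(); print(s["tool_pos"])
plan([.562,-.142,.25],mat([0,0,-1],[np.cos(th),np.sin(th),0]),1)
im=r.camera("wrist"); cv2.imwrite("pics/w7.png",im); np.savez("w7.npz",p=s["tool_pos"],q=s["ee_rot"])
C=cam("wrist",s); print(proj(C,[.562,-.142,.14]))
y=np.array([.328,.9447,0])
for d,z in ((-14,.14),(14,.14),(14,.095),(30,.095),(-30,.095)): print(d,z,proj(C,np.array([.562,-.142,z])+y*d/1e3))
cv2.imwrite("pics/w7c.png",cv2.resize(im[120:260,200:380],None,fx=4,fy=4,interpolation=cv2.INTER_CUBIC))
E
```

```text
t 7.45 TCP panel mm [-207.  -227.7  218.3] F panel [-0.   0.9  0.6] w 0.0933 vel 0.013 tool z in panel [ 0.291 -0.944 -0.155]
[ 0.56015755 -0.13797652  0.24955457]
dist 0.0044 ang 0.004 n 1
[[1, -0.0, -0.003, 0.003, 0.001, -0.001, -0.003]]
[288.02770536 208.66163685]
-14 0.14 [287.95786332 224.13096944]
14 0.14 [288.09907899 192.75779627]
14 0.095 [287.61548442 181.55188052]
30 0.095 [287.68078191 165.18468117]
-30 0.095 [287.44295725 224.33111351]
```

View pics/w7c.png

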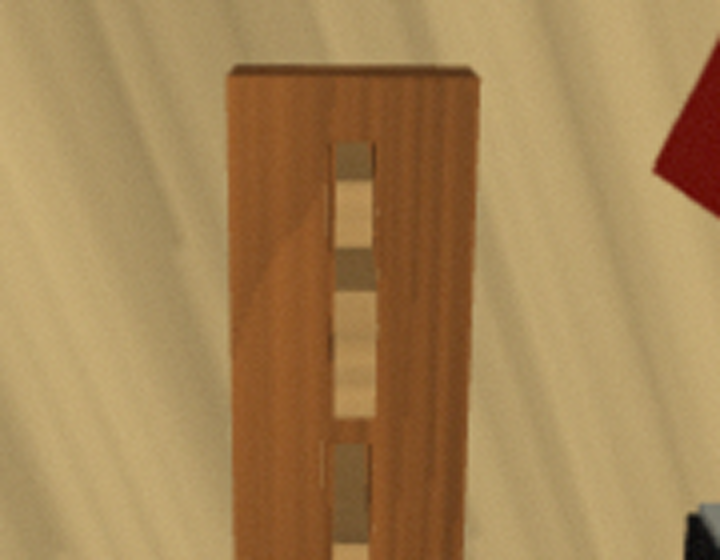

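```bash
python3 - <<'E'
from where import *
th=np.radians(-19.15)
rep(); print(s["tool_pos"])
plan([.5628,-.1423,.108],mat([0,0,-1],[np.cos(th),np.sin(th),0]),1)
E
```

```text
t 7.5 TCP panel mm [-206.8 -227.6  218.1] F panel [-0.1  0.9  0.1] w 0.0935 vel 0.01 tool z in panel [ 0.291 -0.944 -0.156]
[ 0.56017727 -0.13773893  0.24946497]
dist 0.1416 ang 0.004 n 4
[[1, 0.035, -0.001, 0.001, 0.0, -0.0, -0.001], [1, 0.035, -0.001, 0.001, 0.0, -0.0, -0.001], [1, 0.035, -0.001, 0.001, 0.0, -0.0, -0.001], [1, 0.035, -0.001, 0.001, 0.0, -0.0, -0.001]]
```

>>> jog_arm(
  deltas=[
    [1,0.03,-0.002,0.002,0,0,0],
    [1,0.03,-0.001,0.002,0,0,0],
    [1,0.03,-0.001,0.001,0,0,0],
    [1,0.02,0,0,0,0,0],
    [1,0,0,0,0,0,0],
    [1,0,0,0,0,0,0],
  ],
  newtons=40,
)

```text
t: 8.1
tool_pos: [0.5665, -0.1417, 0.1387]
ee_rot: [0.7, 0.118, 0.695, -0.115]
force: [0.6, -0.7, 0.1]
gripper_width: 0.0925
```

```bash
python3 - <<'E'
from where import *
th=np.radians(-19.15)
rep(); print(s["tool_pos"])
plan([.5628,-.1423,.108],mat([0,0,-1],[np.cos(th),np.sin(th),0]),1)
E
```

```text
t 8.1 TCP panel mm [-258.1 -235.   119.9] F panel [-0.1 -0.9  0.2] w 0.0925 vel 0.013 tool z in panel [ 0.296 -0.943 -0.151]
[ 0.56645585 -0.14165293  0.13871865]
dist 0.0309 ang 0.009 n 1
[[1, 0.031, -0.002, -0.003, 0.003, 0.006, -0.006]]
```

>>> jog_arm(
  deltas=[
    [1,0.016,-0.002,-0.003,0.003,0.006,-0.006],
    [1,0.013,0,0,0,0,0],
    [1,0,0,0,0,0,0],
    [1,0,0,0,0,0,0],
  ],
)

```text
t: 8.5
tool_pos: [0.5649, -0.1427, 0.1103]
ee_rot: [0.699, 0.117, 0.695, -0.118]
force: [0.3, -0.8, 0.7]
gripper_width: 0.0927
```

```bash
python3 - <<'E'
from where import *
th=np.radians(-19.15)
rep(); print(s["tool_pos"])
plan([.5628,-.1423,.108],mat([0,0,-1],[np.cos(th),np.sin(th),0]),1)
E
```

```text
t 8.5 TCP panel mm [-273.1 -234.4   95.7] F panel [-0.  -0.7  0.8] w 0.0927 vel 0.01 tool z in panel [ 0.293 -0.944 -0.15 ]
[ 0.56487789 -0.14274863  0.11029796]
dist 0.0031 ang 0.005 n 1
[[1, 0.002, -0.0, -0.002, 0.001, 0.005, -0.0]]
```

>>> jog_arm(
  deltas=[
    [1,0.002,0,-0.002,0,0.004,0],
    [0,0,0,0,0,0,0],
    [0,0,0,0,0,0,0],
    [0,0,0,0,0,0,0],
    [0,0,0,0,0,0,0],
    [0,0,0,0,0,0,0],
    [0,0,0,0,0,0,0],
    [0,0,0,0,0,0,0],
    [0,0,0,0,0,0,0],
    [0,0,0,0,0,0,0],
    [0,0,0,0,0,0,0],
  ],
)

```text
t: 9.6
tool_pos: [0.564, -0.1423, 0.1099]
ee_rot: [0.699, 0.117, 0.696, -0.118]
force: [-0.2, -0.1, -0.3]
gripper_width: 0.0179
```

```bash
python3 - <<'E'
from where import *
th=np.radians(-19.15)
rep(); print(s["tool_pos"])
im=r.camera("wrist"); cv2.imwrite("pics/w8.png",im)
plan([.5628,-.1423,.108],mat([0,0,-1],[np.cos(th),np.sin(th),0]),0)
E
```

```text
t 9.6 TCP panel mm [-273.4 -233.5   95.4] F panel [-0.3  0.1 -0.2] w 0.0179 vel 0.001 tool z in panel [ 0.293 -0.944 -0.151]
[ 0.56404341 -0.14231982  0.10985656]
dist 0.0022 ang 0.004 n 1
[[0, 0.002, -0.0, -0.001, 0.0, 0.004, -0.001]]
```

View pics/w8.png

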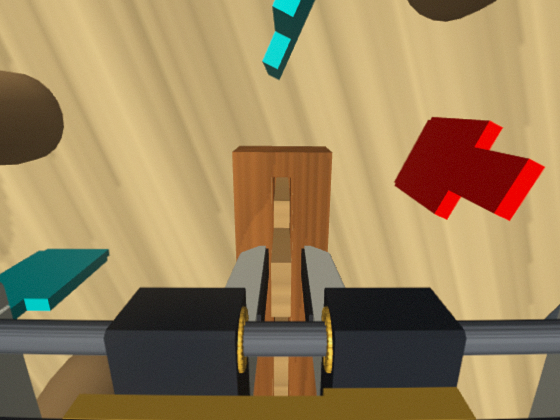

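>>> jog_arm(
  deltas=[
    [0,0,0,-0.001,0,0.003,0],
    [0,0,0,0,0,0,0],
    [0,0,0,0,0,0,0],
    [0,0,0,0,0,0,0],
    [0,0,0,0,0,0,0],
  ],
)

```text
t: 10.15
tool_pos: [0.563, -0.142, 0.1098]
ee_rot: [0.698, 0.118, 0.697, -0.117]
force: [0.4, -0.5, 1.3]
gripper_width: 0.0091
```

```bash
python3 - <<'E'
from where import *
rep(); print(s["tool_pos"],s["force"])
im=r.camera("wrist"); cv2.imwrite("pics/w9.png",im)
E
```

```text
t 10.15 TCP panel mm [-273.8 -232.5   95.5] F panel [ 0.4 -0.6  1.2] w 0.0091 vel 0.003 tool z in panel [ 0.291 -0.944 -0.154]
[ 0.56302001 -0.14197017  0.10979368] [ 0.3898002  -0.53494523  1.26608667]
```

View pics/w9.png

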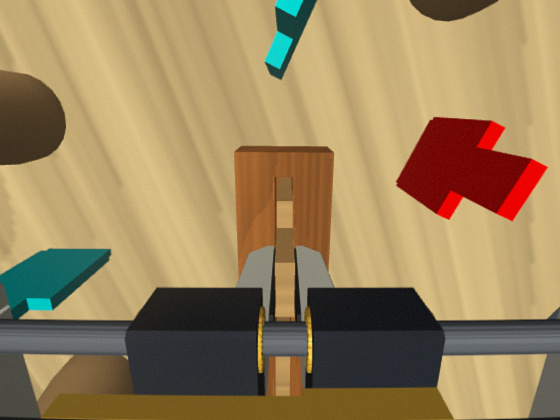

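>>> jog_arm(
  deltas=[
    [0,-0.02,0,0,0,0,0],
    [0,-0.03,0,0,0,0,0],
    [0,-0.035,0,0,0,0,0],
    [0,-0.035,0,0,0,0,0],
    [0,-0.035,0,0,0,0,0],
    [0,-0.03,0,0,0,0,0],
    [0,0,0,0,0,0,0],
  ],
)

```text
t: 10.9
tool_pos: [0.5614, -0.1417, 0.299]
ee_rot: [0.695, 0.118, 0.699, -0.117]
force: [0.3, 0.1, -1.0]
gripper_width: 0.0087
```

```bash
python3 - <<'E'
from where import *
rep(); print(s["tool_pos"],s["force"],s["q"])
im=r.camera("wrist"); cv2.imwrite("pics/w10.png",im)
H=O+M@[0,0,.17]; print(H)
plan(H,mat(-M[:,2],M[:,0]),0)
E
```

```text
t 10.9 TCP panel mm [-185.6 -231.1  263. ] F panel [-0.2 -0.1 -1.1] w 0.0087 vel 0.073 tool z in panel [ 0.288 -0.944 -0.159]
[ 0.56143715 -0.14174234  0.29901741] [ 0.2944335   0.14955552 -1.03208854] [ 0.24417151  0.43962957 -0.05367353  1.50490735  0.02386815  1.20284341
 -0.14698917]
[0.50897004 0.16439931 0.30410109]
dist 0.3103 ang 1.32 n 10
[[0, -0.001, 0.027, -0.015, -0.121, -0.043, 0.03], [0, -0.0, 0.029, -0.011, -0.121, -0.043, 0.03], [0, 0.0, 0.03, -0.008, -0.121, -0.043, 0.03], [0, 0.001, 0.031, -0.004, -0.121, -0.043, 0.03], [0, 0.002, 0.031, -0.001, -0.121, -0.043, 0.03], [0, 0.003, 0.031, 0.003, -0.121, -0.043, 0.03], [0, 0.004, 0.03, 0.007, -0.121, -0.043, 0.03], [0, 0.005, 0.029, 0.01, -0.121, -0.043, 0.03], [0, 0.006, 0.027, 0.013, -0.121, -0.043, 0.03], [0, 0.008, 0.025, 0.016, -0.121, -0.043, 0.03]]
```

View pics/w10.png

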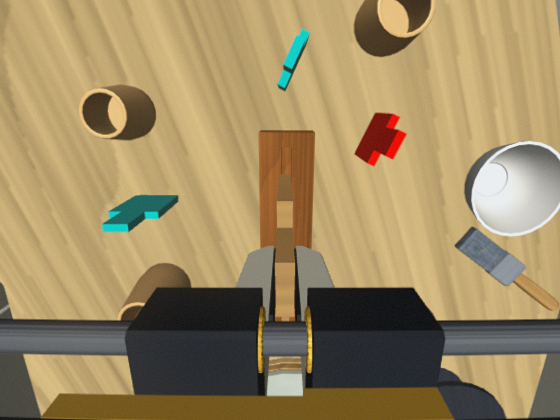

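>>> jog_arm(
  deltas=[
    [0,-0.004,0.027,-0.015,-0.121,-0.043,0.03],
    [0,-0.003,0.029,-0.011,-0.121,-0.043,0.03],
    [0,0,0.03,-0.008,-0.121,-0.043,0.03],
    [0,0.001,0.031,-0.004,-0.121,-0.043,0.03],
    [0,0.002,0.031,-0.001,-0.121,-0.043,0.03],
    [0,0.003,0.031,0.003,-0.121,-0.043,0.03],
    [0,0.004,0.03,0.007,-0.121,-0.043,0.03],
    [0,0.005,0.029,0.01,-0.121,-0.043,0.03],
    [0,0,0,0,0,0,0],
  ],
)

```text
t: 11.85
tool_pos: [0.5015, 0.1107, 0.289]
ee_rot: [0.772, -0.165, 0.536, 0.3]
force: [0.4, -0.1, -1.0]
gripper_width: 0.0089
```

```bash
python3 - <<'E'
from where import *
rep(); print(s["tool_pos"],s["q"])
H=O+M@[0,0,.17]
plan(H,mat(-M[:,2],M[:,0]),0)
E
```

```text
t 11.85 TCP panel mm [-48.4 -27.4 178.6] F panel [-0.3 -0.4 -0.9] w 0.0089 vel 0.065 tool z in panel [ 0.972 -0.215 -0.097]
[0.50148071 0.11071008 0.28900415] [ 0.28893115  0.23825248 -0.48098095  1.94587407 -0.21191622  0.69548689
  0.66172476]
dist 0.0563 ang 0.239 n 2
[[0, 0.002, 0.019, 0.021, -0.108, -0.051, 0.013], [0, 0.003, 0.016, 0.023, -0.108, -0.051, 0.013]]
```

>>> jog_arm(
  deltas=[
    [0,0.002,0.019,0.021,-0.108,-0.051,0.013],
    [0,0.003,0.016,0.023,-0.108,-0.051,0.013],
    [0,0,0,0,0,0,0],
    [0,0,0,0,0,0,0],
  ],
)

```text
t: 12.25
tool_pos: [0.5072, 0.1606, 0.2977]
ee_rot: [0.77, -0.223, 0.469, 0.372]
force: [0.1, 0.3, -1.7]
gripper_width: 0.0084
```

```bash
python3 - <<'E'
from where import *
rep()
H=O+M@[0,0,.16]
plan(H,mat(-M[:,2],M[:,0]),0)
E
```

```text
t 12.25 TCP panel mm [ -6.6  -1.  166.2] F panel [-0.5  0.  -1.6] w 0.0084 vel 0.014 tool z in panel [ 1.    -0.007 -0.008]
dist 0.0091 ang 0.011 n 1
[[0, 0.006, 0.001, 0.007, -0.007, -0.008, -0.004]]
```

>>> jog_arm(
  deltas=[
    [0,0.006,0.001,0.007,-0.007,-0.008,-0.004],
    [0,0,0,0,0,0,0],
    [0,0,0,0,0,0,0],
  ],
)

```text
t: 12.55
tool_pos: [0.513, 0.1651, 0.2935]
ee_rot: [0.772, -0.223, 0.467, 0.37]
force: [0.7, -0.0, -1.6]
gripper_width: 0.0086
```

```bash
python3 - <<'E'
from where import *
rep()
im=r.camera("wrist"); cv2.imwrite("pics/w11.png",im); np.savez("w11.npz",p=s["tool_pos"],q=s["ee_rot"])
im2=r.camera("scene"); cv2.imwrite("pics/s11.png",im2)
cv2.imwrite("pics/w11c.png",cv2.resize(im[60:300,150:430],None,fx=2.5,fy=2.5,interpolation=cv2.INTER_CUBIC))
C=cam("wrist",s)
print("pred tip ctr",proj(C,s["tool_pos"]+Rq(s["ee_rot"]).apply([.1,0,0])),[proj(C,O+M@np.array(p)).round(1) for p in ([.006,.032,0],[.006,-.032,0],[-.006,.032,0],[-.006,-.032,0])])
E
```

```text
t 12.55 TCP panel mm [ -2.3  -2.8 159.2] F panel [-0.4 -0.6 -1.6] w 0.0086 vel 0.014 tool z in panel [ 1.    -0.008 -0.005]
pred tip ctr [284.92505719 207.95902381] [array([294. , 155.3]), array([293.9, 218.2]), array([281.5, 155.4]), array([282.2, 218.3])]
```

View pics/w11c.png

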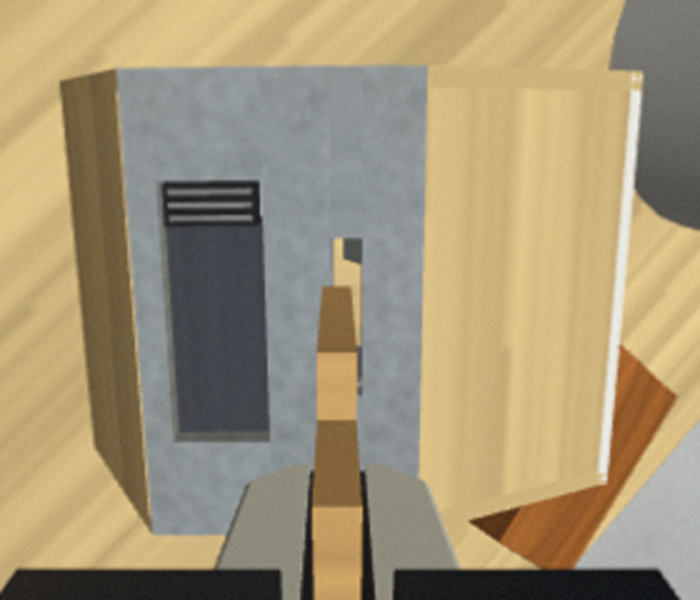

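View pics/s11.png

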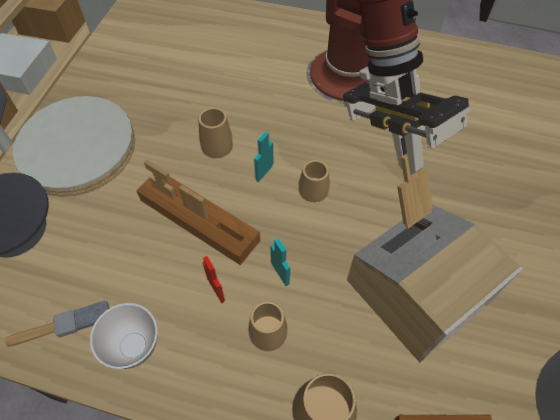

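```bash
python3 - <<'E'
from where import *
im=cv2.imread("pics/w11.png")
cv2.imwrite("pics/w11d.png",cv2.resize(im[145:225,255:335],None,fx=7,fy=7,interpolation=cv2.INTER_CUBIC))
cv2.imwrite("pics/w11e.png",cv2.resize(im[80:240,195:325],None,fx=3.6,fy=3.6,interpolation=cv2.INTER_CUBIC))
d=np.load("w11.npz"); C=cam("wrist",dict(tool_pos=d["p"],ee_rot=d["q"]))
for p in ([30,95,0],[-84,95,0],[-32,54,0],[-72,54,0],[-32,-52,0],[-72,-52,0]): print(p,proj(C,O+M@(np.array(p)/1e3)).round(1))
E
```

```text
[30, 95, 0] [320.3  86.1]
[-84, 95, 0] [195.7  87.2]
[-32, 54, 0] [253.9 132.3]
[-72, 54, 0] [211.7 132.7]
[-32, -52, 0] [257.3 236.7]
[-72, -52, 0] [218.8 236.8]
```

View pics/w11d.png

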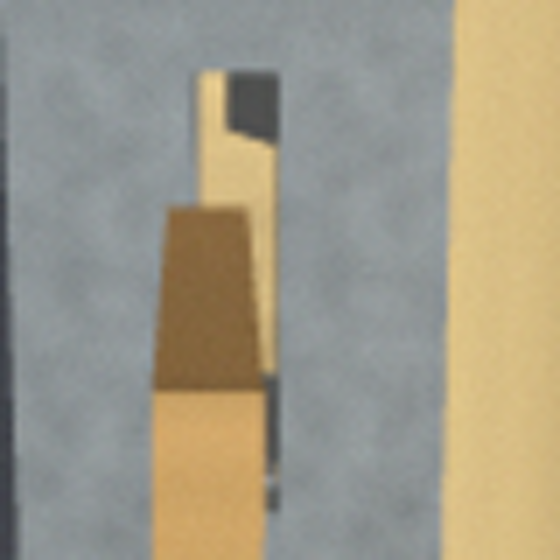

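View pics/w11e.png

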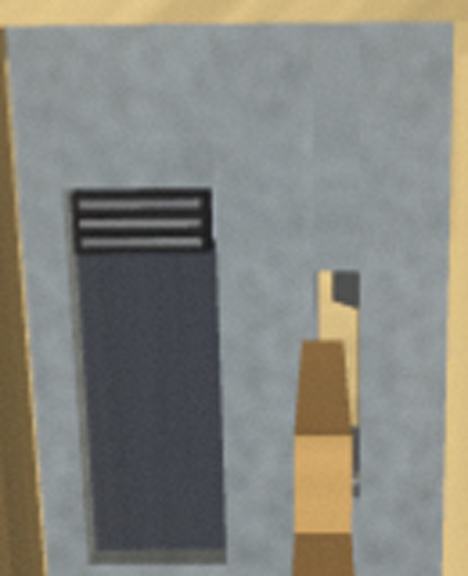

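```bash
python3 - <<'E'
from where import *
d=np.load("w11.npz"); ss=dict(tool_pos=d["p"],ee_rot=d["q"]); C=cam("wrist",ss)
Rr=Rq(ss["ee_rot"])
for p in ([.1,.028,0],[.092,.03,0],[.015,.03,0],[.015,.014,0],[-.03,.014,0]): print(p,proj(C,ss["tool_pos"]+Rr.apply(p)))
x[:2]+=(M[:,0]*.0009/np.cos(a28))[:2]*1 ; np.save("panel.npy",x); print(x)
E
python3 - <<'E'
import sys; sys.path.insert(0,'.')
E
```

```text
[0.1, 0.028, 0] [284.96119475 174.51986288]
[0.092, 0.03, 0] [284.97741558 173.97679014]
[0.015, 0.03, 0] [285.16465227 200.50168674]
[0.015, 0.014, 0] [285.12980136 227.48852021]
[-0.03, 0.014, 0] [285.31092769 262.4379549 ]
[0.55904136 0.22770013 4.0431564 ]
```

```bash
python3 - <<'E'
from where import *
rep()
plan(O+M@[0,0,.112],mat(-M[:,2],M[:,0]),0)
E
```

```text
t 12.65 TCP panel mm [ -2.9  -2.5 159.7] F panel [-0.8 -0.6 -1.2] w 0.0089 vel 0.008 tool z in panel [ 1.    -0.007 -0.004]
dist 0.0479 ang 0.009 n 2
[[0, 0.024, 0.001, 0.002, -0.004, -0.002, 0.001], [0, 0.024, 0.001, 0.001, -0.004, -0.002, 0.001]]
```

>>> jog_arm(
  deltas=[
    [0,0.018,0.001,0.002,-0.004,-0.002,0.001],
    [0,0.018,0.001,0.001,-0.004,-0.002,0.001],
    [0,0.008,0,0,0,0,0],
    [0,0,0,0,0,0,0],
    [0,0,0,0,0,0,0],
    [0,0,0,0,0,0,0],
  ],
)

```text
t: 13.25
tool_pos: [0.5278, 0.1835, 0.2568]
ee_rot: [0.773, -0.225, 0.463, 0.371]
force: [-0.1, 0.1, -0.5]
gripper_width: 0.0088
```

```bash
python3 - <<'E'
from where import *
rep()
plan(O+M@[0,0,.112],mat(-M[:,2],M[:,0]),0,rnd=4)
im=r.camera("wrist"); cv2.imwrite("pics/w12c.png",cv2.resize(im[80:280,210:370],None,fx=3.5,fy=3,interpolation=cv2.INTER_CUBIC))
E
```

```text
t 13.25 TCP panel mm [  0.5  -2.9 116.1] F panel [-0.2  0.1 -0.5] w 0.0088 vel 0.007 tool z in panel [ 1.    -0.002  0.001]
dist 0.0051 ang 0.005 n 1
[[0, 0.0041, 0.0029, -0.0005, -0.0017, 0.001, 0.0048]]
```

View pics/w12c.png

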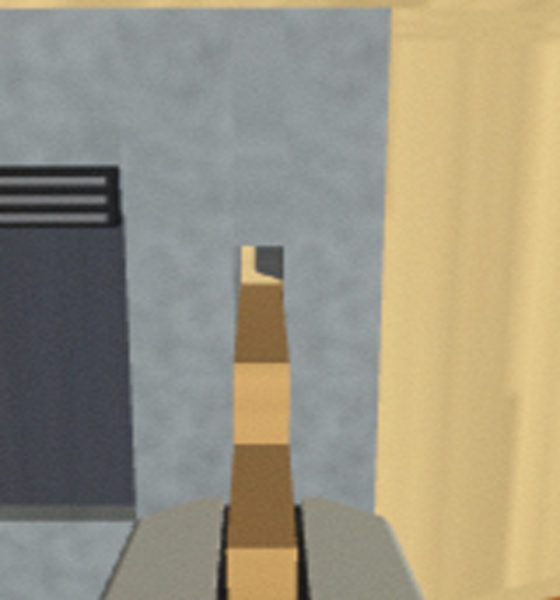

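>>> jog_arm(
  deltas=[
    [0,0.002,0.003,-0.0005,-0.002,0.001,0.005],
    [0,0,0,0,0,0,0],
    [0,0,0,0,0,0,0],
    [0,0,0,0,0,0,0],
  ],
)

```text
t: 13.7
tool_pos: [0.5261, 0.1854, 0.2561]
ee_rot: [0.772, -0.225, 0.463, 0.373]
force: [0.5, 0.0, -0.8]
gripper_width: 0.0086
```

```bash
python3 - <<'E'
from where import *
rep()
plan(O+M@[0,0,.112],mat(-M[:,2],M[:,0]),0,rnd=4)
E
```

```text
t 13.7 TCP panel mm [  0.6  -0.4 115.4] F panel [-0.1 -0.3 -0.9] w 0.0086 vel 0.003 tool z in panel [1.    0.    0.002]
dist 0.0034 ang 0.003 n 1
[[0, 0.0034, 0.0004, -0.0006, 0.0004, 0.0016, 0.0022]]
```

Well aligned; start inserting slowly.

>>> jog_arm(
  deltas=[
    [0,0.008,0.0004,-0.0005,0,0.0015,0.002],
    [0,0.008,0,0,0,0,0],
    [0,0.008,0,0,0,0,0],
    [0,0,0,0,0,0,0],
    [0,0,0,0,0,0,0],
  ],
)

```text
t: 14.2
tool_pos: [0.533, 0.1951, 0.2321]
ee_rot: [0.771, -0.224, 0.464, 0.374]
force: [0.0, 1.1, -1.2]
gripper_width: 0.0089
```

```bash
python3 - <<'E'
from where import *
rep()
plan(O+M@[0,0,.08],mat(-M[:,2],M[:,0]),0,rnd=4)
im=r.camera("wrist"); cv2.imwrite("pics/w13c.png",cv2.resize(im[80:280,210:370],None,fx=3.5,fy=3,interpolation=cv2.INTER_CUBIC))
E
```

```text
t 14.2 TCP panel mm [-0.2  0.2 88.6] F panel [ 0.2  0.7 -1.5] w 0.0089 vel 0.016 tool z in panel [ 1.     0.    -0.001]
dist 0.0086 ang 0.001 n 1
[[0, 0.0086, -0.0002, 0.0002, 0.0002, -0.0008, -0.001]]
```

View pics/w13c.png

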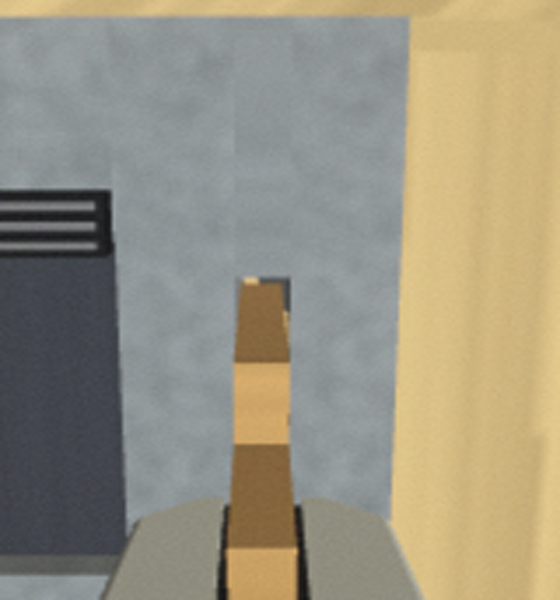

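>>> jog_arm(
  deltas=[
    [0,0.008,0,0,0,0,0],
    [0,0.008,0,0,0,0,0],
    [0,0.008,0,0,0,0,0],
    [0,0,0,0,0,0,0],
    [0,0,0,0,0,0,0],
  ],
)

```text
t: 14.75
tool_pos: [0.5404, 0.2037, 0.2086]
ee_rot: [0.771, -0.224, 0.465, 0.373]
force: [-0.1, -1.7, -0.0]
gripper_width: 0.0086
```

```bash
python3 - <<'E'
from where import *
rep()
plan(O+M@[0,0,.05],mat(-M[:,2],M[:,0]),0,rnd=4)
E
```

```text
t 14.75 TCP panel mm [-1.2 -0.3 62.5] F panel [-1.3 -0.9  0.6] w 0.0086 vel 0.009 tool z in panel [ 1.    -0.    -0.002]
dist 0.0126 ang 0.002 n 1
[[0, 0.0125, 0.0003, 0.0012, -0.0005, -0.0022, -0.0005]]
```

Tip 38 mm in, forces small. On through the leaves.

>>> jog_arm(
  deltas=[
    [0,0.008,0,0.0005,0,-0.002,0],
    [0,0.008,0,0.0005,0,0,0],
    [0,0.008,0,0,0,0,0],
    [0,0.008,0,0,0,0,0],
    [0,0,0,0,0,0,0],
    [0,0,0,0,0,0,0],
  ],
)

```text
t: 15.35
tool_pos: [0.5508, 0.2164, 0.1777]
ee_rot: [0.771, -0.224, 0.465, 0.373]
force: [-2.2, -2.6, 1.2]
gripper_width: 0.0087
```

```bash
python3 - <<'E'
from where import *
rep()
plan(O+M@[0,0,.008],mat(-M[:,2],M[:,0]),0,rnd=4)
E
```

```text
t 15.35 TCP panel mm [-1.2 -0.5 27.5] F panel [-2.4  0.2  2.7] w 0.0087 vel 0.011 tool z in panel [ 1.    -0.001 -0.002]
dist 0.0196 ang 0.002 n 1
[[0, 0.0195, 0.0005, 0.0012, -0.001, -0.0018, -0.0006]]
```

>>> jog_arm(
  deltas=[
    [0,0.008,0,0.0005,0,0,0],
    [0,0.007,0,0,0,0,0],
    [0,0.004,0,0,0,0,0],
    [0,0,0,0,0,0,0],
    [0,0,0,0,0,0,0],
  ],
)

```text
t: 15.85
tool_pos: [0.5568, 0.2241, 0.1596]
ee_rot: [0.771, -0.224, 0.465, 0.373]
force: [-0.8, -1.1, 1.0]
gripper_width: 0.0088
```

```bash
python3 - <<'E'
from where import *
rep()
im=r.camera("wrist"); cv2.imwrite("pics/w14.png",im)
E
```

```text
t 15.85 TCP panel mm [-1.1 -0.4  6.9] F panel [-0.8 -0.1  1.6] w 0.0088 vel 0.008 tool z in panel [ 1.    -0.001 -0.003]
```

View pics/w14.png

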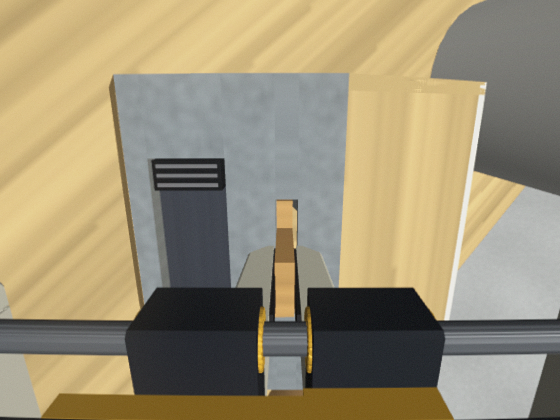

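>>> jog_arm(
  deltas=[
    [0.4,0,0,0,0,0,0],
    [0.4,0,0,0,0,0,0],
    [0.4,0,0,0,0,0,0],
    [0.4,0,0,0,0,0,0],
    [0.4,0,0,0,0,0,0],
    [0.4,-0.02,0,0,0,0,0],
    [0.4,-0.02,0,0,0,0,0],
    [0.4,-0.02,0,0,0,0,0],
    [0.4,0,0,0,0,0,0],
  ],
)

```text
t: 16.8
tool_pos: [0.5409, 0.2042, 0.2165]
ee_rot: [0.773, -0.224, 0.462, 0.374]
force: [0.0, -0.6, -0.1]
gripper_width: 0.037
```

```bash
python3 - <<'E'
from where import *
rep()
im=r.camera("wrist"); cv2.imwrite("pics/w15.png",im)
E
```

```text
t 16.8 TCP panel mm [ 3.2 -0.3 69.1] F panel [-0.5 -0.4  0.1] w 0.037 vel 0.034 tool z in panel [1.    0.001 0.005]
```

View pics/w15.png

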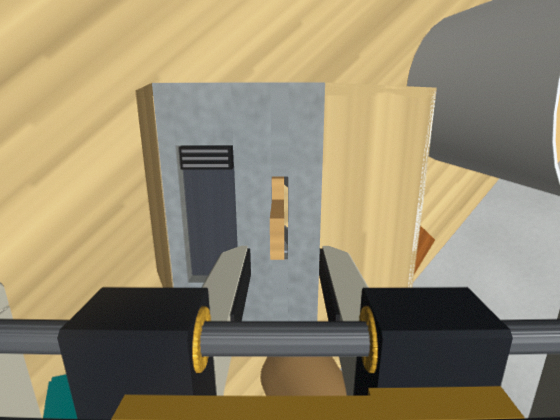

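>>> jog_arm(
  deltas=[
    [0,0,0,-0.004,0,0.004,0],
    [0,0,0,0,0,0,0],
    [0,0,0,0,0,0,0],
    [0,0,0,0,0,0,0],
    [0,0,0,0,0,0,0],
    [0,0,0,0,0,0,0],
  ],
)

```text
t: 17.45
tool_pos: [0.5369, 0.2026, 0.2095]
ee_rot: [0.769, -0.224, 0.466, 0.375]
force: [0.1, -0.4, 0.8]
gripper_width: 0.0006
```

```bash
python3 - <<'E'
from where import *
rep()
plan(O+M@[-.001,0,.045],mat(-M[:,2],M[:,0]),0,rnd=4)
E
```

```text
t 17.45 TCP panel mm [-3.5  1.8 64.7] F panel [ 0.2 -0.3  0.8] w 0.0006 vel 0.005 tool z in panel [ 1.     0.    -0.005]
dist 0.0199 ang 0.007 n 1
[[0, 0.0196, -0.0019, 0.0026, 0.0001, -0.0045, -0.0057]]
```

>>> jog_arm(
  deltas=[
    [0,0.01,-0.002,0.003,0,-0.004,-0.005],
    [0,0.008,0,0,0,0,0],
    [0,0,0,0,0,0,0],
    [0,0,0,0,0,0,0],
  ],
)

```text
t: 17.85
tool_pos: [0.546, 0.2111, 0.1931]
ee_rot: [0.771, -0.224, 0.464, 0.374]
force: [-0.3, 0.0, 0.5]
gripper_width: 0.0003
```

```bash
python3 - <<'E'
from where import *
rep()
im=r.camera("wrist"); cv2.imwrite("pics/w16c.png",cv2.resize(im[130:300,200:370],None,fx=3.5,fy=3.5,interpolation=cv2.INTER_CUBIC))
E
```

```text
t 17.85 TCP panel mm [-0.2 -0.1 44.4] F panel [0.1 0.3 0.5] w 0.0003 vel 0.015 tool z in panel [ 1.  0. -0.]
```

View pics/w16c.png

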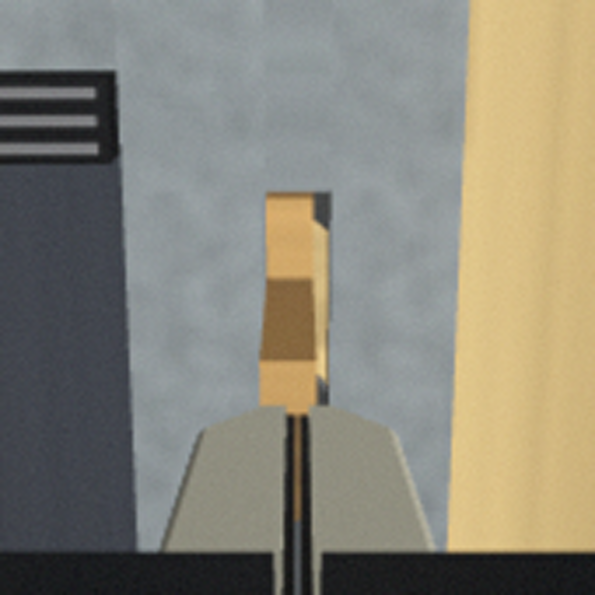

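>>> jog_arm(
  deltas=[
    [0,0.006,0,-0.0015,0,0,0],
    [0,0.007,0,0,0,0,0],
    [0,0.007,0,0,0,0,0],
    [0,0.006,0,0,0,0,0],
    [0,0,0,0,0,0,0],
  ],
)

```text
t: 18.4
tool_pos: [0.5538, 0.2199, 0.1681]
ee_rot: [0.772, -0.224, 0.463, 0.373]
force: [-0.2, -0.1, -0.1]
gripper_width: 0.0004
```

```bash
python3 - <<'E'
from where import *
rep()
im=r.camera("wrist"); cv2.imwrite("pics/w17c.png",cv2.resize(im[130:300,200:370],None,fx=3.5,fy=3.5,interpolation=cv2.INTER_CUBIC))
E
```

```text
t 18.4 TCP panel mm [-1.7 -0.7 16.9] F panel [-0.2  0.1  0. ] w 0.0004 vel 0.004 tool z in panel [ 1. -0.  0.]
```

View pics/w17c.png

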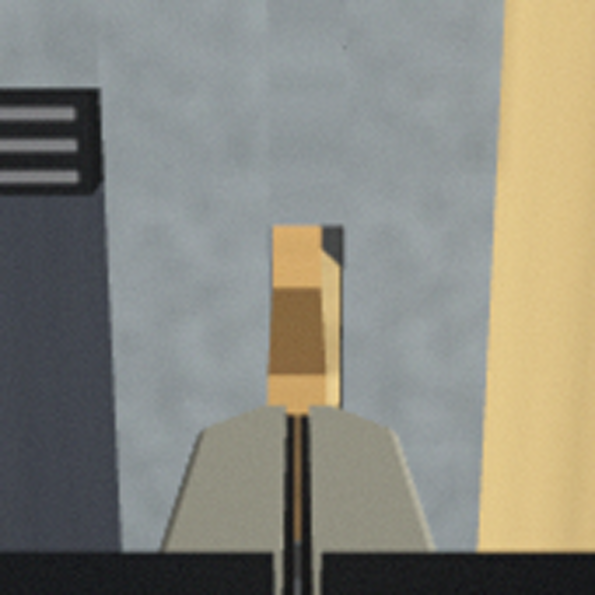

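>>> jog_arm(
  deltas=[
    [0,0.006,0,0,0,0,0],
    [0,0.005,0,0,0,0,0],
    [0,0.003,0,0,0,0,0],
    [0,0,0,0,0,0,0],
    [0,0,0,0,0,0,0],
  ],
)

```text
t: 18.95
tool_pos: [0.5578, 0.2255, 0.1544]
ee_rot: [0.771, -0.224, 0.464, 0.373]
force: [0.2, -0.5, 0.0]
gripper_width: 0.0007
```

```bash
python3 - <<'E'
from where import *
rep()
im=r.camera("wrist"); cv2.imwrite("pics/w18c.png",cv2.resize(im[130:300,200:370],None,fx=3.5,fy=3.5,interpolation=cv2.INTER_CUBIC))
E
```

```text
t 18.95 TCP panel mm [-2.  -0.3  1.5] F panel [-0.2 -0.5  0.1] w 0.0007 vel 0.004 tool z in panel [ 1.    -0.    -0.001]
```

View pics/w18c.png

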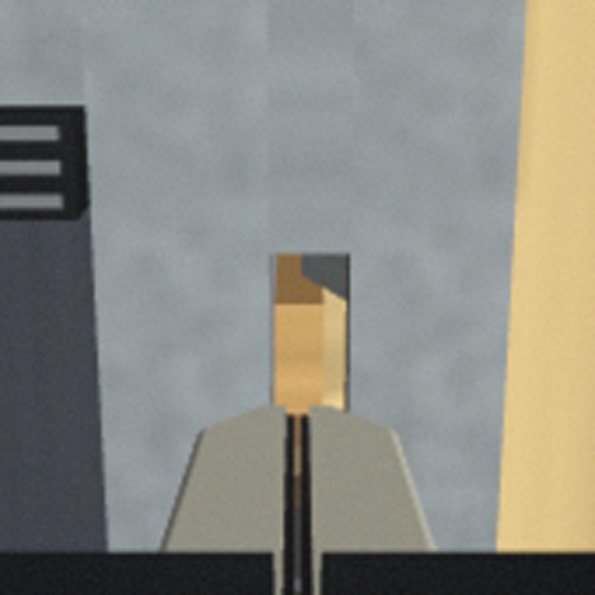

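>>> jog_arm(
  deltas=[
    [0,-0.02,0,0,0,0,0],
    [0,-0.03,0,0,0,0,0],
    [0,-0.03,0,0,0,0,0],
    [0,-0.03,0,0,0,0,0],
    [0,0,0,0,0,0,0],
  ],
)

```text
t: 19.5
tool_pos: [0.5244, 0.184, 0.2542]
ee_rot: [0.771, -0.225, 0.465, 0.374]
force: [0.9, -0.1, 0.6]
gripper_width: 0.0004
```

```bash
python3 - <<'E'
from where import *
rep()
im=r.camera("wrist"); cv2.imwrite("pics/w19c.png",cv2.resize(im[60:300,150:430],None,fx=2.5,fy=2.5,interpolation=cv2.INTER_CUBIC))
im=r.camera("scene"); cv2.imwrite("pics/s19c.png",cv2.resize(im[180:380,330:530],None,fx=3,fy=3,interpolation=cv2.INTER_CUBIC))
E
```

```text
t 19.5 TCP panel mm [-2.200e+00  1.000e-01  1.147e+02] F panel [ 0.7 -0.7  0.3] w 0.0004 vel 0.038 tool z in panel [ 1.     0.    -0.002]
```

View pics/w19c.png

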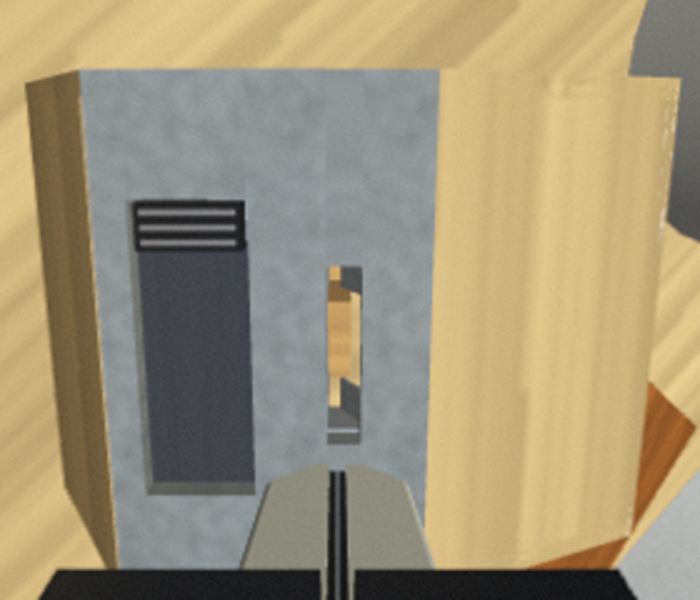

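View pics/s19c.png

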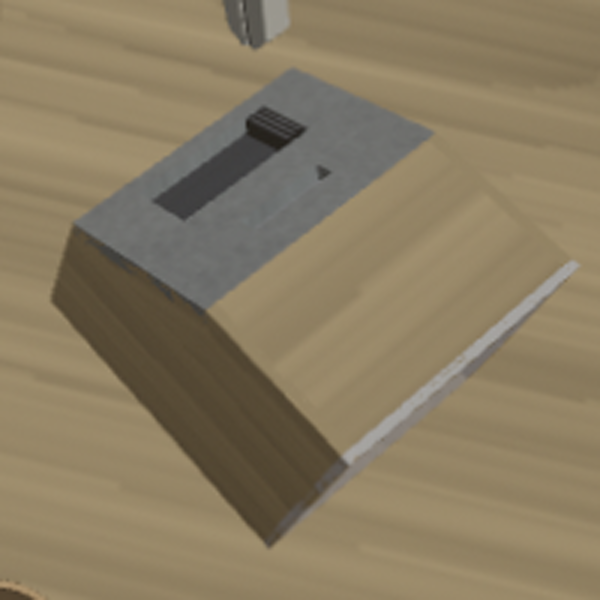

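```bash
python3 - <<'E'
from where import *
im=r.camera("wrist"); s=r.get_state(); rep()
cv2.imwrite("pics/w20c.png",cv2.resize(im[155:250,250:320],None,fx=6,fy=6,interpolation=cv2.INTER_CUBIC))
C=cam("wrist",s)
for d in (0,-15,-30,-45,-60):
  print(d,[(proj(C,O+M@[ -.0015,y,d/1e3])-[250,155]).round(1)*6 for y in (.014,-.014,.03)])
E
```

```text
t 19.6 TCP panel mm [ -3.8   1.4 112.1] F panel [-0.3 -0.6 -0. ] w 0.0004 vel 0.035 tool z in panel [ 1.     0.    -0.006]
0 [array([235.2, 218.4]), array([234. , 405.6]), array([235.2, 106.2])]
-15 [array([234.6, 194.4]), array([233.4, 373.8]), array([234.6,  87.6])]
-30 [array([234. , 173.4]), array([232.8, 345. ]), array([234. ,  70.8])]
-45 [array([233.4, 153.6]), array([232.2, 318.6]), array([233.4,  55.8])]
-60 [array([232.8, 135.6]), array([232.2, 294. ]), array([232.8,  42. ])]
```

View pics/w20c.png

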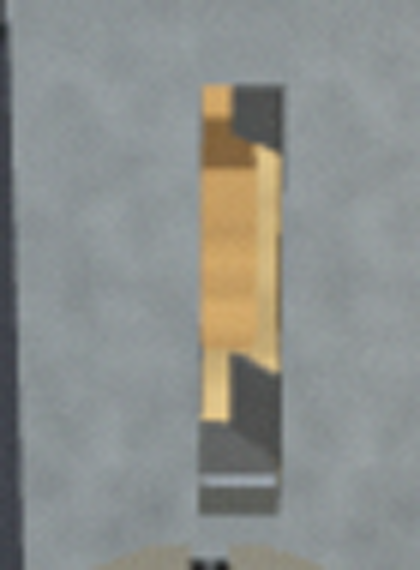

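>>> jog_arm(
  deltas=[
    [0,-0.02,0,0.003,0,0.004,0],
    [0,-0.02,0,0,0,0,0],
    [0,0,0,0,0,0,0],
    [0,0,0,0,0,0,0],
    [0,0,0,0,0,0,0],
    [0,0,0,0,0,0,0],
  ],
)

```text
t: 20.25
tool_pos: [0.5099, 0.1743, 0.2794]
ee_rot: [0.763, -0.223, 0.474, 0.379]
force: [0.6, 0.0, 0.3]
gripper_width: 0.0006
```

```bash
python3 - <<'E'
from where import *
s=r.get_state();C=cam("wrist",s)
im=r.camera("wrist"); rep()
cv2.imwrite("pics/w21c.png",cv2.resize(im[150:245,250:320],None,fx=6,fy=6,interpolation=cv2.INTER_CUBIC))
for d in (0,-15,-25,-35):
  print(d,[(proj(C,O+M@[ -.0015,y,d/1e3])-[250,150]).round(1)*6 for y in (.014,-.014,.032,-.032)])
im=r.camera("scene"); cv2.imwrite("pics/s21.png",im)
E
```

```text
t 20.25 TCP panel mm [ -5.1   5.4 144.7] F panel [ 0.5 -0.5  0.1] w 0.0006 vel 0.017 tool z in panel [ 1.    -0.001 -0.02 ]
0 [array([250.2, 232.8]), array([249., 402.]), array([250.8, 119.4]), array([248.4, 507. ])]
-15 [array([250.2, 213. ]), array([249. , 375.6]), array([250.8, 105. ]), array([248.4, 476.4])]
-25 [array([250.2, 201. ]), array([249. , 359.4]), array([250.8,  96. ]), array([248.4, 457.8])]
-35 [array([250.2, 189.6]), array([249. , 344.4]), array([250.8,  87. ]), array([248.4, 440.4])]
```

View pics/w21c.png

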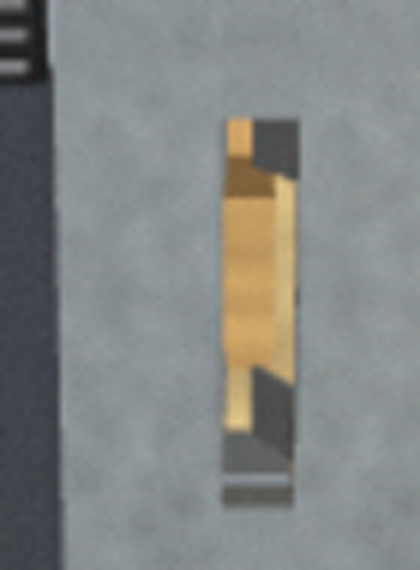

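View pics/s21.png

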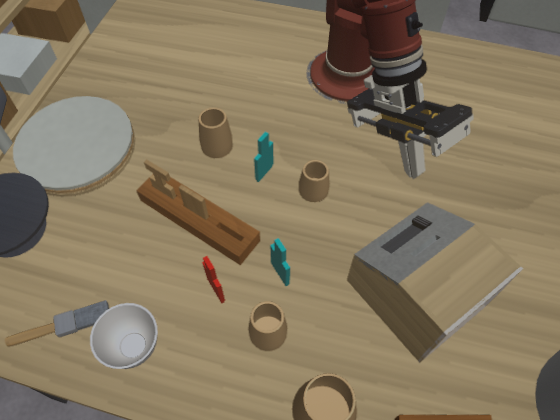

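```bash
python3 - <<'E'
from where import *
from scipy.optimize import least_squares
s=r.get_state();C=cam("wrist",s); rep()
im=r.camera("wrist"); cv2.imwrite("pics/w22c.png",cv2.resize(im[160:220,270:310],None,fx=10,fy=10,interpolation=cv2.INTER_CUBIC))
g=im[150:240,250:320]
col=im[155:240,292].astype(int); print([(155+i,*c) for i,c in enumerate(col)][::1])
E
```

```text
t 20.35 TCP panel mm [ -5.    5.3 144.9] F panel [0.2 0.2 0. ] w 0.0005 vel 0.007 tool z in panel [ 1.    -0.001 -0.02 ]
[(155, np.int64(142), np.int64(142), np.int64(135)), (156, np.int64(143), np.int64(141), np.int64(137)), (157, np.int64(145), np.int64(142), np.int64(136)), (158, np.int64(147), np.int64(147), np.int64(140)), (159, np.int64(146), np.int64(145), np.int64(139)), (160, np.int64(149), np.int64(147), np.int64(140)), (161, np.int64(146), np.int64(144), np.int64(138)), (162, np.int64(151), np.int64(148), np.int64(141)), (163, np.int64(148), np.int64(147), np.int64(140)), (164, np.int64(148), np.int64(144), np.int64(137)), (165, np.int64(149), np.int64(148), np.int64(142)), (166, np.int64(148), np.int64(145), np.int64(139)), (167, np.int64(149), np.int64(148), np.int64(141)), (168, np.int64(152), np.int64(147), np.int64(139)), (169, np.int64(131), np.int64(133), np.int64(127)), (170, np.int64(91), np.int64(97), np.int64(97)), (171, np.int64(81), np.int64(90), np.int64(93)), (172, np.int64(82), np.int64(90), np.int64(93)), (173, np.int64(79), np.int64(88), np.int64(92)), (1
[... 2636 characters left out ...]
64(97), np.int64(99), np.int64(98)), (227, np.int64(94), np.int64(96), np.int64(94)), (228, np.int64(106), np.int64(107), np.int64(104)), (229, np.int64(163), np.int64(157), np.int64(151)), (230, np.int64(116), np.int64(118), np.int64(112)), (231, np.int64(90), np.int64(94), np.int64(94)), (232, np.int64(90), np.int64(93), np.int64(93)), (233, np.int64(89), np.int64(91), np.int64(89)), (234, np.int64(126), np.int64(126), np.int64(119)), (235, np.int64(147), np.int64(144), np.int64(137)), (236, np.int64(145), np.int64(143), np.int64(139)), (237, np.int64(148), np.int64(146), np.int64(139)), (238, np.int64(149), np.int64(147), np.int64(141)), (239, np.int64(147), np.int64(146), np.int64(139))]
```

View pics/w22c.png

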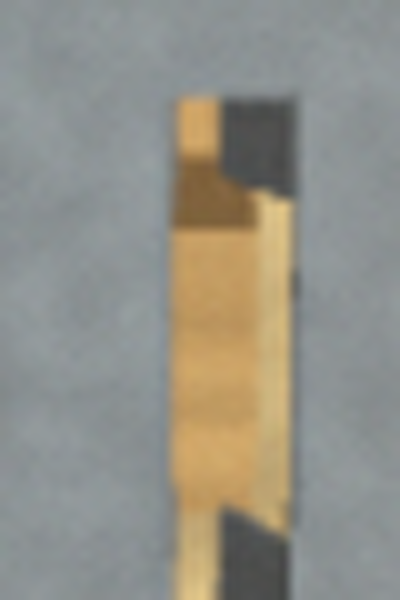

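```bash
python3 - <<'E'
from where import *
from scipy.optimize import least_squares
s=r.get_state();C=cam("wrist",s)
# handle end top edge row 182.8, bottom edge ~210.8, shoulder row ~175.7
def f(p):
    y,d=p
    return [proj(C,O+M@[-.0015,y+.014,d])[1]-182.8,proj(C,O+M@[-.0015,y-.014,d])[1]-210.6,proj(C,O+M@[-.0015,y+.014,d-.045])[1]-175.8]
o=least_squares(f,[0,-.02],x_scale=1e-3); print(o.x*1e3,o.fun)
for y in (-.002,0,.002): 
    o=least_squares(lambda p:f([y,p[0]]),[-.02],x_scale=1e-3); print(y,o.x*1e3,np.round(o.fun,2))
print(proj(C,O+M@[.006,.0,0]),proj(C,O+M@[-.006,.0,0]))
for d in (0,-.015,-.03,-.045): print(d, proj(C,O+M@[.003,.0,d])[0]-proj(C,O+M@[-.006,.0,d])[0])
E
```

```text
[  1.80218618 -14.95315153] [ 0.51810035 -0.12018512 -0.45277476]
-0.002 [-31.27898902] [ 1.   -0.93  0.31]
0 [-22.68243026] [ 0.75 -0.51 -0.08]
0.002 [-14.10578882] [ 0.49 -0.08 -0.49]
[299.05233885 202.61296996] [286.55384941 202.55058395]
0 9.372437885405532
-0.015 8.970989370654195
-0.03 8.602464837083915
-0.045 8.26297942914806
```

>>> jog_arm(
  deltas=[
    [0,0,-0.04,0,0,0,0],
    [0,0,-0.04,0,0,0,0],
    [0,0,-0.03,0,0,0,0],
    [0,0,0,0,0,0,0],
    [0,0,0,0,0,0,0],
    [0,0,0,0,0,0,0],
    [0,0,0,0,0,0,0],
  ],
)

```text
t: 21.1
tool_pos: [0.5975, 0.1077, 0.2761]
ee_rot: [0.761, -0.224, 0.474, 0.382]
force: [-0.1, 0.3, -0.6]
gripper_width: 0.0003
```

```bash
python3 - <<'E'
from where import *
rep(); C=cam("wrist",s); im=r.camera("wrist"); np.savez("w23.npz",p=s["tool_pos"],q=s["ee_rot"])
for y in (.032,-.032): print(proj(C,O+M@[.006,y,0]),proj(C,O+M@[-.006,y,0]))
c=proj(C,O).astype(int); print(c)
x0,y0=c[0]-25,c[1]-45; print(x0,y0)
cv2.imwrite("pics/w23.png",im)
cv2.imwrite("pics/w23c.png",cv2.resize(im[y0:y0+80,x0:x0+50],None,fx=8,fy=7,interpolation=cv2.INTER_CUBIC))
E
```

```text
t 21.1 TCP panel mm [  -4.7 -104.6  140.8] F panel [-0.1  0.3 -0.6] w 0.0003 vel 0.01 tool z in panel [ 1.     0.004 -0.021]
[301.96006835  41.91718563] [287.72307952  41.89458013]
[300.70976389 119.95523052] [287.21000423 119.87921821]
[294  81]
269 36
```

View pics/w23c.png

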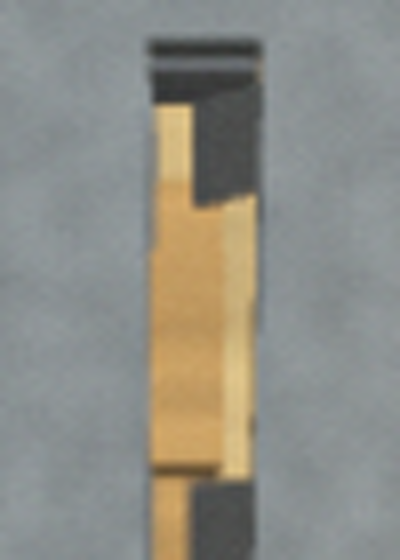

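```bash
python3 - <<'E'
from where import *
from scipy.optimize import least_squares
d3=np.load("w23.npz"); C2=cam("wrist",dict(tool_pos=d3["p"],ee_rot=d3["q"]))
# view 1 state (t 20.35)
Om=O
# rebuild view1 pose: TCP panel (-5.0,5.3,144.9)mm, orientation approx as reported
C1=cam("wrist",dict(tool_pos=O+M@[-.005,.0053,.1449],ee_rot=np.array([0.763,-0.223,0.474,0.379])/np.linalg.norm([0.763,-0.223,0.474,0.379])))
print([proj(C1,O+M@[0,y,0])[1] for y in (.032,-.032)],"obs 169.6 234.2")
b1=np.mean([169.6-proj(C1,O+M@[0,.032,0])[1],234.2-proj(C1,O+M@[0,-.032,0])[1]])
def f(p):
    y,d=p
    g=lambda C,yy,dd:proj(C,O+M@[-.0015,yy,dd])[1]
    return [g(C1,y+.014,d)+b1-182.8,g(C1,y-.014,d)+b1-210.6,g(C2,y+.014,d)-62.1,g(C2,y-.014,d)-102.4]
o=least_squares(f,[0,-.02],x_scale=1e-3); print(b1,o.x*1e3,o.fun)
E
```

```text
[np.float64(169.6989288638485), np.float64(234.23928740011064)] obs 169.6 234.2
-0.06910813197957566 [  1.47634811 -15.15053925] [ 0.95243533  0.30250398  3.27466177 -4.49824777]
```

```bash
python3 - <<'E'
from where import *
from scipy.optimize import least_squares
d3=np.load("w23.npz"); C2=cam("wrist",dict(tool_pos=d3["p"],ee_rot=d3["q"]))
q=np.array([0.763,-0.223,0.474,0.379]);C1=cam("wrist",dict(tool_pos=O+M@[-.005,.0053,.1449],ee_rot=q/np.linalg.norm(q)))
g=lambda C,yy,dd:proj(C,O+M@[-.0015,yy,dd])[1]
def f(p):
    y,d,t=p  # t tilt dy/dz
    return [g(C1,y+.014,d)-182.8,g(C1,y-.014,d)-210.6,g(C1,y+.014-.045*t,d-.045)-175.8,g(C2,y+.014,d)-71.3,g(C2,y-.014,d)-102.4,g(C2,y+.030-.045*t,d-.045)-62.1,g(C2,y-.014-.045*t,d-.045)-104.3]
o=least_squares(f,[0,-.02,0],x_scale=1e-3); print(o.x*1e3,np.round(o.fun,2))
E
```

```text
[ -1.76247491 -32.10159204  10.63690461] [ 0.83 -1.12  0.58  0.31 -0.1  -0.55  0.07]
```

```bash
python3 - <<'E'
from where import *
rep(); print(r.sign_off())
E
```

```text
t 21.15 TCP panel mm [  -4.6 -104.4  140.8] F panel [-0.5 -0.3 -1. ] w 0.0004 vel 0.004 tool z in panel [ 1.     0.004 -0.021]
the job is handed in; nothing more can be done
None
```

The shutter is open, the paddle is inside the box, and I handed the job in at about 21 s of the 64 s allowed. No verdict was reported.

**What I did:** I slid the shutter open with the closed fingertips in the recess. I gripped the paddle by its handle at 9 mm opening and lifted it from the rack. I inserted it blade first and square to the panel, 93 mm deep, with wrist force under about 4 N at each reading. Then I let go and pushed the handle end in with the closed fingertips until the blade had passed the leaves.

**Last checks:**
- **Shutter:** measured about 44–45 mm open.
- **Paddle depth:** a fit to two wrist views puts the handle end about 32 mm below the panel face, where at least 15 mm is needed. Fits to one view alone were ambiguous, from -14 to -31 mm. The first two-view fit gave -15 mm with poor residuals because I had mistaken a blade edge for the handle edge; correcting that gave the 32 mm.
- **Leaves:** they have sprung back clear of the blade. I inferred that the paddle is at rest from it looking the same in successive pictures.
- **Everything else:** in the last scene picture the other two tools, the cups and the look-alikes are where they were. The arm was clear, about 140 mm off the panel.

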